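# Pack the finishing bottles into the divided crate

## Robot

A 7-joint arm with a two-finger parallel gripper is mounted at the origin on the work surface. World frame = base frame: x ahead of the robot, y to its left, z up, the work surface at z = 0. Lengths are in mm, angles in rad, forces in N, time in s.
With the tool pointing down it reaches from about 400 to 850 mm from the base axis. Payload 10.4 kg.
Tool frame: the origin (TCP) lies at the very end of the fingers, on their centre line; the grasp point (between the pads) lies 19 mm behind it; z points along the fingers, y is the line along which they close (so a half turn about z gives the same grasp; the last joint's range is limited). The gripper opens to 85 mm and grips with 20 to 120 N. Pads are 22 mm wide; open, the fingers measure 114 mm over their backs; the gripper's body (76 mm by 85 mm) begins 54 mm behind the grasp point. The pads swing forward as they close: fully open they stand 13 mm farther back than shut.
Start: joints at [1.136, 0.332, -0.065, 1.46, 0.022, 1.35, -0.088], TCP at [250.185, -572.764, 231.338] pointing down, gripper open.
Joint ranges: [-2.6, 2.6], [-0.5, 2.12], [-1.47, 1.34], [0.16, 2.42], [-1.27, 4.41], [0.06, 2.06], [-2.6, 2.6]. Speed limits (rad/s): [2.22, 2.22, 2.79, 2.79, 3.14, 3.14, 3.14].

## Interface

Orientations are given as a 3x3 rotation matrix whose columns are the frame's x, y, z axes.
In Python, from cell import telemetry, read_camera, ticket gives the robot as it stands.
- The arm moves only by the tool play_rows, never from a script. Its argument "plan" is one flat list of numbers, 6 for each row, row after row: the shift along the tool's x, y, z as a fraction of full scale, then the turn, a rotation vector about the tool's x, y, z as a fraction of full scale. In form: [x, y, z, ax, ay, az, x, y, z, ax, ay, az, ...]. A call has 1 to 5 rows; each row is the pose to reach, as a shift and turn from the pose commanded when the call began, along the tool's axes at that moment; what a row does not reach only later rows make up. Full scale, the value 1, is 0.15 m for a shift and pi/4 rad for a turn. A row lasts 1/8 s, in which the tool goes at most 62.5 mm and 10.7 degrees, less where a joint would pass 70% of its speed; a pose out of reach is approached as far as the arm can. A call with a number of a shift or a turn outside -1 to 1 is refused whole. A call with a gripper value outside its range is refused whole. "jaw" is the opening, from 0 (shut) to 1 (fully open), set as the call begins (left out, the last holds). The fingers move at their own pace and stop on an object; "squeeze" is the grip in N (left out, the last holds). Time passes only in rows, so rows that repeat a pose let the fingers close. It gives the time, the measured TCP pose, the force, the opening and the grip force at its end, in the units of the state.
- telemetry.get_state(): the state, without advancing time (a new reading comes with each control period).
- read_camera(name): name is "scene" or "top" or "wrist"; returns a dict with "color" (384x512x3 uint8, blue, green, red), "intrinsics" (3x3 intrinsics, pixels), "rvec" (rotation vector, rad) and "tvec" (3), from world to camera coordinates, as OpenCV has them. Camera axes: x right, y down, z forward; pixel columns grow to the right and rows downward; lengths in mm; the calibration is good to about 2 mm. The wrist camera is an equidistant fisheye: a pixel r from the principal point sees the ray r / f radians off the axis. A picture is of the moment at which its call begins. There is no depth.
- ticket.finish_job(): hands the job in; it is judged then, once.
The state is a dict: "clock": time; "qpos": joint angles; "joint_vel": joint speeds; "joint_efforts": joint torques, N m; "ee_pos": TCP position; "orientation": TCP orientation; "ft_force": force on the tool from outside, world axes, zero at the start; "moment": the same for the moment, N m; "grip_width": finger opening in mm; "grip_force": force on a finger pad.
Only numpy, scipy, OpenCV 4.12 (cv2) and the standard library are available. Lean on these libraries where they do the work, as an engineer would, in place of code of your own. Each camera call takes 0.05 s, during which the arm holds its last target. There are 200 camera calls.

## Task

Pack the finishes away: stand the square oil tin, the amber bottle and the white cone-shaped flask upright in the three empty cells of the plywood crate, one per cell, in any order. The tin is lying down, so first lay it on the sloped wooden rest, foot against the stop and cap uppermost, let go of it there, then take it again by its cap to stand it in the crate. Set everything down gently without dropping it or knocking it over, and leave the things already in the crate and everything else on the bench where they are.

Things in the scene. Friction and masses are not known exactly. Their poses are not given: they have to be found in the camera images.
- tin: Square aluminium oil tin, paper label, 280 g, lying on the bench. Body 54 x 54 mm in section, 100 mm long, then a round black cap 32 mm across and 30 mm long: 130 mm in all. Origin: on the underside as it lies, halfway along the 100 mm body, 27 mm from the tin's axis. x: along the tin from foot to cap (points up once it stands); z: up while it lies.
- tin_base (a point): Centre of the tin's square foot (on the tin's axis, at the foot face). Axes as tin.
- tin_cap (a point): Centre of the end face of the tin's cap (on the tin's axis, 130 mm from the foot, 30 mm above the shoulder). Axes as tin.
- bottle: Round amber glass bottle with a paper label, standing on the bench, about 260 g. Diameter 56 mm up to 78 mm height, then a shoulder narrowing to 30 mm at 100 mm height, then a black cap 32 mm in diameter from 100 to 130 mm height. Origin: centre of its underside, z up.
- flask: White cone-shaped plastic flask, standing on the bench, about 220 g. Diameter 58 mm up to 22 mm height, then a straight cone narrowing to 30 mm at 100 mm height, then a black cap 32 mm in diameter from 100 to 130 mm height. Origin: centre of its underside, z up.
- crate: Plywood crate, fixed, open on top, 166 mm (x) by 246 mm (y), 60 mm high; walls, dividers (as high as the walls) and floor 6 mm thick. Six square cells 74 mm wide, centres at x = -40 or 40, y = -80, 0 or 80 mm in its frame; three are occupied. Origin: centre of its underside, z up; inner floor at 6 mm.
- rest: Fixed wooden rest: a board 60 mm wide sloping at 45 degrees with a stop across its foot. Origin: on the bench, mid-width; x: horizontal, the way the board rises; y: across; z up. Board face and stop face meet at right angles at x = -55, z = 20 mm; from there the board runs 88 mm up the slope and the stop stands 30 mm off the board. Its top is 82 mm over the bench.
- rest_seat (a point): Point on the rest where the centre of the tin's foot comes to lie when the tin rests on the board with its foot against the stop: 27 mm square off the board, on the stop's inner face, in the middle of the width (x = -74 mm, z = 39 mm in the frame of rest). Axes as rest.
- liner0: Flat cork disc (60 mm across, 1 mm) on the floor in the middle of an empty cell; only empty cells show one. Origin: its centre, underside.
- liner1: As liner0, in another empty cell.
- liner2: As liner0, in the third empty cell.
- waxtin: Low round steel tin with brass lid, 62 mm in diameter, 42 mm high, standing in an occupied cell; leave it. Origin: centre of its underside.
- jar: Glass jar with steel lid, 56 mm in diameter, 66 mm high, standing in an occupied cell; leave it. Origin: centre of its underside.
- gluepot: Terracotta pot, 58 mm in diameter, 64 mm high, standing in an occupied cell; leave it. Origin: centre of its underside.
- stone: Grey sharpening stone lying on the bench, 100 x 36 x 18 mm, long along its x; leave it. Origin: centre of its underside.
- mallet: Turned wooden carver's mallet lying on the bench, 228 mm long along its x, head 68 mm in diameter; leave it. Origin: under its middle.
- plane: Wooden hand plane, 170 x 55 x 95 mm with iron, long along its x; leave it. Origin: centre of its underside.
- carving: Carved wooden block, 130 x 90 x 33 mm; leave it. Origin: centre of its underside.
- gouge: Carving gouge lying on the bench, 215 mm long along its x, handle 22 mm in diameter; leave it. Origin: under the joint of handle and blade.
Not all that is in view belongs to the job. Of the things shaped like the tin, the aluminium one is meant.

How it is judged (in metres and radians):
On the way:
1. the tin lies on the sloped rest, its foot within 20 mm of the seat at the stop, its axis 35 to 55 degrees from vertical with the cap uppermost, let go and at rest (distance between tin_base and rest_seat below 0.02 m and angle between tin's own x axis and vertical between 0.61 and 0.96 rad and contact force between the fingers and tin below 0.1 N and linear speed of tin below 0.03 m/s), for 0.2 s.
At the end, for the whole second after the job is handed in: The tin, the bottle and the flask each stand at rest on the floor of a crate cell of their own (underside within 7 mm of the crate's floor), upright within 8.5 degrees, and the three things that were in the crate and the stone, mallet, plane, carving and gouge are within 40 mm of where they were (angle between tin's own x axis and vertical below 0.15 rad and z of tin_base in the frame of crate between 0 and 0.013 m and x of tin_base in the frame of crate between -0.08 and 0.08 m and y of tin_base in the frame of crate between -0.12 and 0.12 m and linear speed of each of tin, bottle, flask below 0.03 m/s and angle between each of bottle, flask's own z axis and vertical below 0.15 rad and z of bottle in the frame of crate between 0 and 0.013 m and x of bottle in the frame of crate between -0.08 and 0.08 m and y of bottle in the frame of crate between -0.12 and 0.12 m and z of flask in the frame of crate between 0 and 0.013 m and x of flask in the frame of crate between -0.08 and 0.08 m and y of flask in the frame of crate between -0.12 and 0.12 m and distance of each of waxtin, jar, gluepot, stone, mallet, plane, carving, gouge from where it was at the start of the episode below 0.04 m); the robot touches nothing.
It fails at once if the wax tin, jar, glue pot, stone, mallet, plane, carving or gouge is moved more than 40 mm from where it was (distance of any of waxtin, jar, gluepot, stone, mallet, plane, carving, gouge from where it was at the start of the episode above 0.04 m).
It fails at once if the tin is dropped or knocked: faster than 0.6 m/s while the fingers do not hold it (linear speed of tin above 0.6 m/s and contact force between the fingers and tin below 0.1 N).
It fails at once if the bottle is dropped or knocked: faster than 0.6 m/s while the fingers do not hold it (linear speed of bottle above 0.6 m/s and contact force between the fingers and bottle below 0.1 N).
It fails at once if the flask is dropped or knocked: faster than 0.6 m/s while the fingers do not hold it (linear speed of flask above 0.6 m/s and contact force between the fingers and flask below 0.1 N).
It fails at once if the bottle or the flask is tipped over (more than 57 degrees) (angle between any of bottle, flask's own z axis and vertical above 1 rad).
It also fails if it takes over 72 s, if anything falls off the work surface, if the arm or the gripper's body presses on something with over 40 N, if the wrist force passes 120 N, or if a joint passes its speed limit or range.

## Working session

There is one attempt and no reset: what is moved stays moved. The work goes in short steps, Python scripts to look and compute and a tool call to move; the robot and the scene stay as the last step left them, time stands still between calls to the robot, and variables do not carry over. Pictures are saved under pics/ and viewed, at most 10 in all, crops included, and the job is handed in when it is done.

Besides the shell and the picture viewer there is one more tool, called after ">>>" as name(argument=value, ...) on one line, values as JSON. play_rows: Moves the arm, as the interface text tells. Shift numbers are shares of 0.15 m and turn numbers shares of pi/4 rad, none past 1 either way. Its arguments: {"type":"object","properties":{"plan":{"type":"array"},"jaw":{"type":"number"},"squeeze":{"type":"number"}},"required":["plan"]}

```bash
ls; mkdir -p pics; python3 - <<'E'
from cell import telemetry, read_camera
import cv2,numpy as np
s=telemetry.get_state();print(s)
ims={}
for n in("scene","top"):
    c=read_camera(n);cv2.imwrite(f"pics/{n}0.png",c["color"]);np.save(f"{n}.npy",c,allow_pickle=True)
    R=cv2.Rodrigues(np.array(c["rvec"],float))[0];print(n,c["intrinsics"],-R.T@np.array(c["tvec"]).ravel())
    cv2.imwrite(f"pics/{n}0b.png",cv2.resize(c["color"],(800,600),interpolation=cv2.INTER_CUBIC))
E
```

```text
pics
{'clock': 0.0, 'qpos': array([ 1.13639404,  0.33290947, -0.06468919,  1.46097054,  0.02159591,
        1.34988584, -0.08848136]), 'joint_vel': array([-1.42247470e-03,  4.37503755e-06, -8.27841959e-04,  5.25014889e-04,
       -2.20684981e-03,  7.36557632e-04,  2.13478342e-03]), 'joint_efforts': array([-2.49640852e-04, -6.25434136e+01,  4.87953576e-02, -3.91598511e+01,
        1.60462072e-02,  9.99575568e-03,  2.95720679e-05]), 'ee_pos': array([ 249.99921113, -572.40194425,  230.47846803]), 'orientation': array([[ 9.16389245e-01,  4.00287803e-01, -6.53148106e-04],
       [ 4.00288330e-01, -9.16388288e-01,  1.32576248e-03],
       [-6.78507247e-05, -1.47636204e-03, -9.99998908e-01]]), 'ft_force': array([-0.05466911,  0.22076176,  0.75974004]), 'moment': array([0.01337831, 0.02592507, 0.01313223]), 'grip_force': 0.0, 'grip_width': 85.80567898601306}
scene [[405.18638375   0.         257.67117227]
 [  0.         405.18638375 188.4080047 ]
 [  0.           0.           1.        ]] [1344.3451077  -703.36935557  880.84816364]
top [[436.82692603   0.         258.45769366]
 [  0.         436.82692603 192.84079948]
 [  0.           0.           1.        ]] [ 260.43482038  132.23245982 1321.99324248]
```

View pics/scene0b.png

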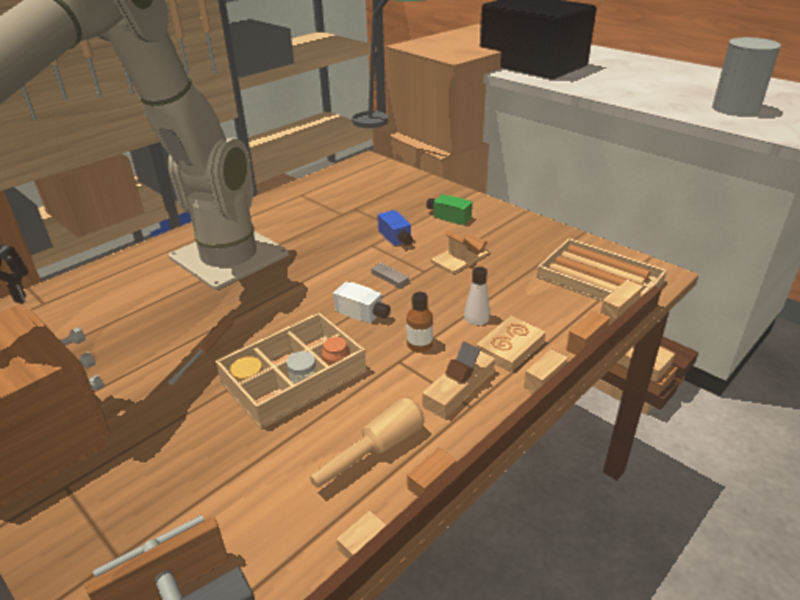

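View pics/top0b.png

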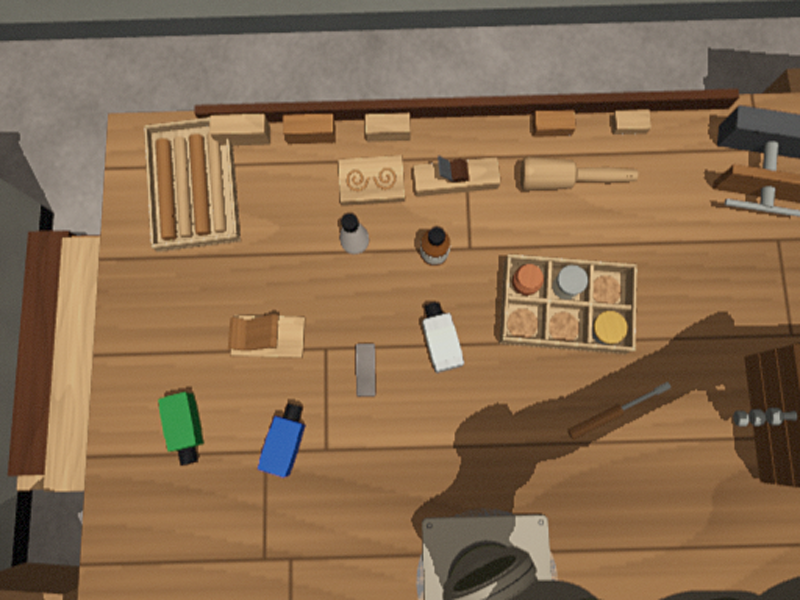

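The scene view shows the white and aluminium tin at about (362,300), the bottle at (420,322), the flask at (478,297), the rest at (462,252) and the crate at (292,365). In the top view the tin is at (442,337) with its cap toward (432,308), the bottle cap at (435,236), the flask cap at (349,221), and the rest at (267,335). The empty cells are at (606,288), (522,322) and (563,323).

```bash
cat > h.py <<'E'
import numpy as np,cv2
from cell import telemetry, read_camera
def cam(c):
    R=cv2.Rodrigues(np.array(c["rvec"],float))[0];t=np.array(c["tvec"],float).ravel()
    return np.array(c["intrinsics"],float),R,-R.T@t
def rays(c,uv,fish=False):
    K,R,o=cam(c);uv=np.atleast_2d(np.array(uv,float))
    p=(uv-K[:2,2])/[K[0,0],K[1,1]]
    if fish:
        r=np.linalg.norm(p,axis=1,keepdims=True)+1e-12
        d=np.hstack([p/r*np.sin(r),np.cos(r)])
    else: d=np.hstack([p,np.ones((len(p),1))])
    d/=np.linalg.norm(d,axis=1,keepdims=True)
    return o,d@R
def plane(c,uv,z,fish=False):
    o,d=rays(c,uv,fish);return o+d*((z-o[2])/d[:,2])[:,None]
def tri(obs): # [(cam,uv,fish)..]
    A=np.zeros((3,3));b=np.zeros(3);L=[]
    for c,uv,f in obs:
        o,d=rays(c,uv,f);P=np.eye(3)-np.outer(d[0],d[0]);A+=P;b+=P@o;L.append((P,o))
    x=np.linalg.solve(A,b);return x,[np.linalg.norm(P@(x-o)) for P,o in L]
def proj(c,X,fish=False):
    K,R,o=cam(c);q=(np.atleast_2d(X)-o)@R.T
    if fish:
        r=np.hypot(q[:,0],q[:,1])+1e-12;th=np.arctan2(r,q[:,2]);q=q[:,:2]/r[:,None]*th[:,None]
    else:q=q[:,:2]/q[:,2:]
    return q*[K[0,0],K[1,1]]+K[:2,2]
def blobs(m,amin=30):
    m=cv2.morphologyEx(m.astype(np.uint8),cv2.MORPH_OPEN,np.ones((2,2)))
    n,l,s,ce=cv2.connectedComponentsWithStats(m)
    return [(tuple(np.round(ce[i],1)),tuple(s[i])) for i in range(1,n) if s[i][4]>=amin],l
E
python3 - <<'E'
from h import *
cs={n:np.load(n+".npy",allow_pickle=True).item() for n in("scene","top")}
roi={"scene":[200,120,350,280],"top":[130,60,420,310]}
for n,c in cs.items():
    h=cv2.cvtColor(c["color"],cv2.COLOR_BGR2HSV);H,S,V=[h[...,i].astype(int) for i in range(3)]
    M=np.zeros(V.shape,bool);x0,y0,x1,y1=roi[n];M[y0:y1,x0:x1]=1
    print(n)
    for k,m in dict(black=(V<45),white=(S<60)&(V>110),).items():
        bl,l=blobs(M&m,25)
        for b in bl: print(k,b[0],tuple(map(int,b[1])))
E
```

```text
scene
white (np.float64(335.5), np.float64(127.0)) (313, 121, 38, 18, 438)
white (np.float64(250.0), np.float64(175.5)) (240, 170, 21, 12, 122)
white (np.float64(228.6), np.float64(193.4)) (215, 182, 30, 25, 536)
white (np.float64(306.1), np.float64(196.1)) (298, 182, 16, 27, 334)
white (np.float64(269.3), np.float64(215.7)) (261, 210, 17, 12, 158)
top
black (np.float64(371.8), np.float64(69.0)) (358, 67, 29, 5, 80)
black (np.float64(252.0), np.float64(71.5)) (244, 71, 17, 2, 34)
black (np.float64(224.4), np.float64(143.2)) (220, 138, 10, 11, 92)
black (np.float64(279.8), np.float64(152.0)) (275, 147, 11, 11, 95)
black (np.float64(277.6), np.float64(198.7)) (273, 195, 11, 9, 73)
black (np.float64(188.1), np.float64(264.4)) (183, 260, 11, 10, 82)
white (np.float64(201.4), np.float64(62.9)) (131, 61, 177, 7, 758)
white (np.float64(228.1), np.float64(154.7)) (220, 146, 17, 17, 219)
white (np.float64(279.5), np.float64(166.8)) (273, 164, 14, 6, 50)
white (np.float64(367.3), np.float64(179.7)) (358, 171, 19, 20, 290)
white (np.float64(284.4), np.float64(219.9)) (272, 202, 26, 37, 673)
white (np.float64(234.6), np.float64(236.9)) (229, 221, 12, 33, 389)
```

>>> play_rows(plan=[0.8,0,-0.5,0,0,0,0.8,-0.9,-0.9,0,0,0,1,-1,-0.9,0,0,0], jaw=1)

```text
clock: 0.48
ee_pos: [312.8, -444.4, 329.1]
orientation: [[0.917, 0.4, -0.0], [0.4, -0.917, 0.0], [-0.0, -0.0, -1.0]]
ft_force: [0.3, 0.5, -0.0]
grip_width: 85.2
grip_force: 0.0
```

>>> play_rows(plan=[0.4,-0.3,0,0,0,0.2,0.8,-0.6,0,0,0,0.4,0.95,-0.68,0,0,0,0.524,0.95,-0.68,0,0,0,0.524])

```text
clock: 0.98
ee_pos: [404.7, -291.3, 328.6]
orientation: [[1.0, 0.006, 0.001], [0.006, -1.0, 0.001], [0.001, -0.001, -1.0]]
ft_force: [-0.1, -1.3, -0.8]
grip_width: 85.0
grip_force: 0.0
```

>>> play_rows(plan=[0,-0.4,0,0,0,0,0,-0.8,0,0,0,0,0,-1,0,0,0,0])

```text
clock: 1.35
ee_pos: [402.2, -143.0, 328.5]
orientation: [[1.0, 0.003, 0.0], [0.003, -1.0, -0.0], [0.0, 0.0, -1.0]]
ft_force: [0.1, -0.8, -0.4]
grip_width: 85.6
grip_force: 0.0
```

```bash
python3 - <<'E'
from h import *
cs={n:np.load(n+".npy",allow_pickle=True).item() for n in("scene","top")}
t=cs["top"]
P=lambda uv,z:print(uv,plane(t,uv,z).round(0)[0])
P((279.8,152),130);P((224.4,143.2),130);P((277.6,198.7),43)
for u in[(606,288),(522,322),(563,323)]:P(np.array(u)*.64,7)
for u in[(228,317),(303,317),(303,357),(231,354)]:P(np.array(u)*.64,20)
c=t["color"];h=cv2.cvtColor(c,cv2.COLOR_BGR2HSV).astype(int)
m=((h[...,1]<60)&(h[...,2]>110)).astype(np.uint8)
m[:195]=0;m[245:]=0;m[:,:262]=0;m[:,305:]=0
k=max(cv2.findContours(m,0,2)[0],key=cv2.contourArea);r=cv2.minAreaRect(k);print(r)
print(plane(t,cv2.boxPoints(r),54).round(0))
s=telemetry.get_state();print(s["ee_pos"],s["clock"])
w=read_camera("wrist");np.save("w1.npy",w,allow_pickle=True);print(w["intrinsics"],cam(w)[2],cam(w)[1])
cv2.imwrite("pics/w1.png",cv2.resize(w["color"],(800,600),interpolation=cv2.INTER_CUBIC))
E
```

```text
(279.8, 152) [618.  73. 130.]
(224.4, 143.2) [648. 230. 130.]
(277.6, 198.7) [499.  81.  43.]
[387.84 184.32] [ 541. -261.    7.]
[334.08 206.08] [478. -92.   7.]
[360.32 206.72] [ 474. -171.    7.]
[145.92 202.88] [502. 480.  20.]
[193.92 202.88] [498. 334.  20.]
[193.92 228.48] [420. 334.  20.]
[147.84 226.56] [430. 472.  20.]
((283.4115295410156, 218.84230041503906), (35.17002487182617, 19.64609718322754), 74.74488067626953)
[[481. 107.  54.]
 [495.  50.  54.]
 [394.  27.  54.]
 [380.  83.  54.]]
[ 402.16054742 -142.99129949  328.5479895 ] 1.35
[[297.31863964   0.         251.42944024]
 [  0.         297.31863964 190.50991713]
 [  0.           0.           1.        ]] [ 480.62825072 -143.10150794  470.83080064] [[ 3.28431382e-03 -9.99994524e-01  4.06760333e-04]
 [-9.50599641e-01 -2.99582344e-03  3.10405136e-01]
 [-3.10402217e-01 -1.40613410e-03 -9.50604274e-01]]
```

View pics/w1.png

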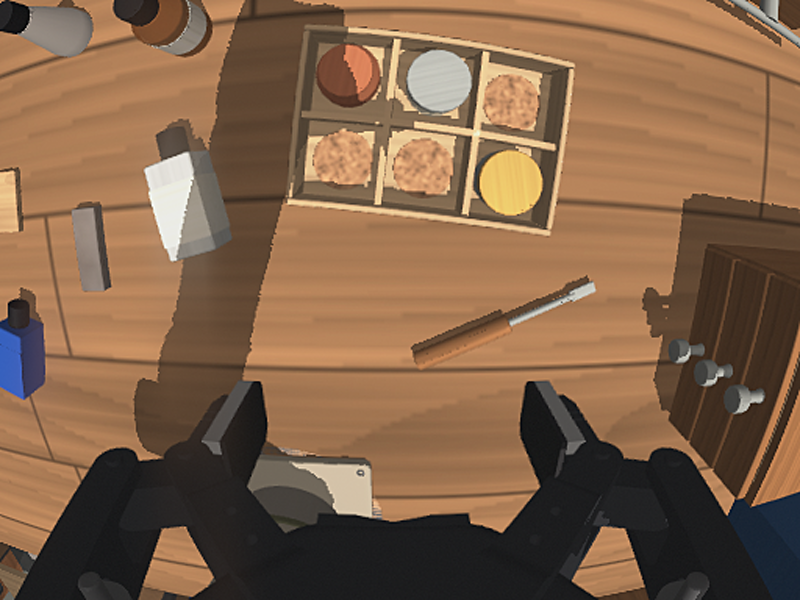

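The wrist view shows the crate corners at (305,27), (575,65), (550,235) and (289,203), the liners at (511,101), (344,158) and (422,166), and the tin at (190,205) with its cap at (173,140).

>>> play_rows(plan=[0,-0.4,0,0,0,0,0,-0.8,0,0,0,0,0,-1,0,0,0,0])

```text
clock: 1.78
ee_pos: [402.2, 6.9, 328.6]
orientation: [[1.0, 0.003, 0.0], [0.003, -1.0, -0.0], [0.0, 0.0, -1.0]]
ft_force: [-0.0, 0.1, 0.2]
grip_width: 85.4
grip_force: 0.0
```

>>> play_rows(plan=[0,-0.4,0,0,0,0,0,-0.8,0,0,0,0,0,-1,0,0,0,0,0,-1,0,0,0,0])

```text
clock: 2.28
ee_pos: [402.3, 156.0, 328.5]
orientation: [[1.0, 0.004, -0.0], [0.004, -1.0, 0.0], [-0.0, -0.0, -1.0]]
ft_force: [-0.4, -1.0, -0.7]
grip_width: 85.7
grip_force: 0.0
```

```bash
python3 - <<'E'
from h import *
w=read_camera("wrist");np.save("w2.npy",w,allow_pickle=True);print(cam(w)[2])
cv2.imwrite("pics/w2.png",cv2.resize(w["color"],(800,600),interpolation=cv2.INTER_CUBIC))
w=np.load("w1.npy",allow_pickle=True).item()
q=np.array([(305,27),(575,65),(550,235),(289,203)])*.64
X=plane(w,q,60,True);print(X.round(0),X.mean(0).round(1),np.linalg.norm(np.diff(X,axis=0),axis=1).round(0))
print(plane(w,np.array([(511,101),(344,158),(422,166)])*.64,7,True).round(0))
E
```

```text
[480.76197417 155.93311821 470.73237098]
[[ 596.  -66.   60.]
 [ 569. -308.   60.]
 [ 408. -290.   60.]
 [ 436.  -50.   60.]] [ 502.2 -178.6   60. ] [244. 162. 241.]
[[ 535. -261.    7.]
 [ 474.  -95.    7.]
 [ 466. -172.    7.]]
```

View pics/w2.png

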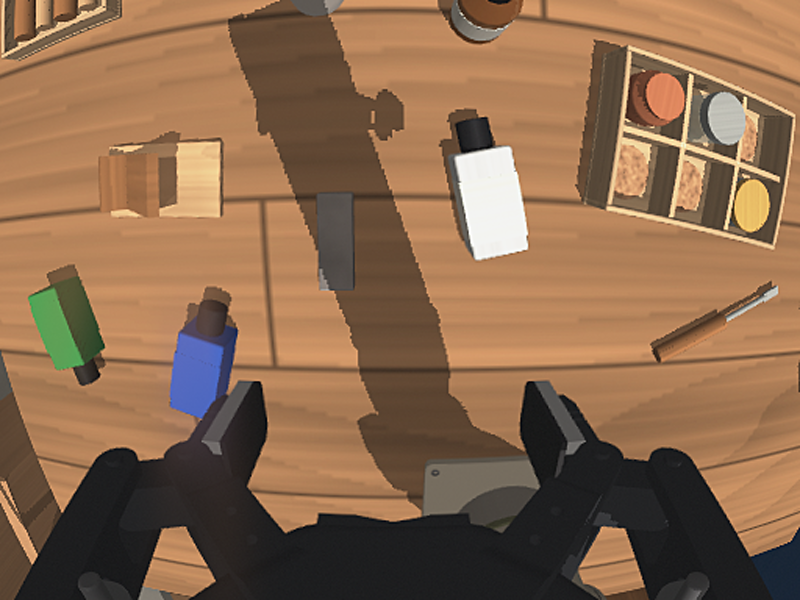

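This view shows the tin's top face with corners near (454,155), (513,146), (527,248) and (476,260). The rest spans about x 100–222 and y 138–217, but its slope direction is unclear, so I'm going closer.

>>> play_rows(plan=[0,-0.4,0,0,0,0,0,-0.8,0,0,0,0,0,-1,0,0,0,0])

```text
clock: 2.7
ee_pos: [402.8, 305.6, 328.3]
orientation: [[1.0, 0.0, -0.0], [0.0, -1.0, 0.0], [-0.0, -0.0, -1.0]]
ft_force: [0.8, -0.7, 0.7]
grip_width: 85.5
grip_force: 0.0
```

>>> play_rows(plan=[0,-0.3,0,0,0,0,0,-0.6,0,0,0,0,0,-0.6,0,0,0,0])

```text
clock: 3.08
ee_pos: [401.3, 396.8, 327.2]
orientation: [[1.0, 0.005, -0.002], [0.005, -1.0, -0.001], [-0.002, 0.001, -1.0]]
ft_force: [-0.0, -1.1, 0.4]
grip_width: 85.2
grip_force: 0.0
```

```bash
python3 - <<'E'
from h import *
w=read_camera("wrist");np.save("w3.npy",w,allow_pickle=True);print(cam(w)[2],telemetry.get_state()["qpos"].round(2))
im=w["color"];sc=np.load("scene.npy",allow_pickle=True).item()["color"]
a=cv2.resize(im[50:242,128:384],(800,600),interpolation=cv2.INTER_CUBIC)
b=cv2.resize(sc[140:185,265:325],(300,225),interpolation=cv2.INTER_CUBIC)
a[375:,500:]=b
cv2.imwrite("pics/w3.png",a)
E
```

```text
[480.10016782 396.88403588 469.27116296] [-0.08  0.29 -0.97  1.43  0.24  1.55 -2.6 ]
```

View pics/w3.png

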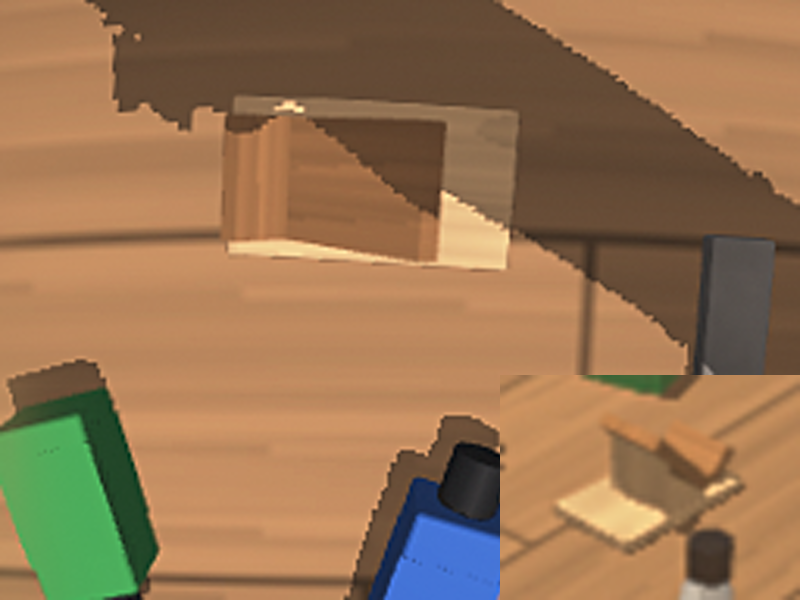

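The scene inset shows a V shape with its tall board on the -y side, so the rest's x runs about along world -y and the stop is at the +y end. In the crop the valley line is at u≈288 (v 118–240) and the board's top edge runs (445,122)–(437,262). The base corners are (235,97), (517,112), (506,270) and (228,253).

```bash
python3 - <<'E'
from h import *
L=lambda n:np.load(n+".npy",allow_pickle=True).item()
w1,w2,w3,t,s=map(L,["w1","w2","w3","top","scene"])
f=lambda q:np.array(q)*.32+[128,50]
g=lambda q:np.array(q)*.64
P=lambda n,c,q,z,fi=True:print(n,plane(c,q,z,fi).round(0)[:,:2].tolist())
P("valley",w3,f([(288,118),(288,240)]),20)
P("top",w3,f([(445,122),(437,262)]),82)
for z in(0,8):P("base",w3,f([(235,97),(517,112),(506,270),(228,253)]),z)
print("tri base", [tri([(w3,f(a),True),(w2,g(b),True)]) for a,b in [((517,112),(222,138)),((506,270),(222,217))]])
print("tri top edge near",tri([(w3,f((437,262)),True),(w2,g((160,217)),True)]))
P("tin w2",w2,g([(454,155),(513,146),(527,248),(476,260)]),54)
P("tin w1",w1,g([(146,165),(207,149),(218,246),(175,260)]),54)
# caps: black in top and scene
for n,c,R in(("scene",s,(200,120,330,240)),("top",t,(200,130,300,210)),("w2",w2,(250,60,340,110))):
    V=c["color"].max(2).astype(int);x0,y0,x1,y1=R
    m=np.zeros(V.shape,bool);m[y0:y1,x0:x1]=V[y0:y1,x0:x1]<60
    for b in blobs(m,25)[0]:print(n,[float(x) for x in b[0]],[int(x) for x in b[1]])
E
```

```text
valley [[493.0, 443.0], [433.0, 444.0]]
top [[489.0, 372.0], [431.0, 375.0]]
base [[505.0, 472.0], [497.0, 331.0], [417.0, 335.0], [425.0, 477.0]]
base [[504.0, 471.0], [497.0, 332.0], [418.0, 336.0], [426.0, 475.0]]
tri base [(array([498.89197067, 331.97508794,   4.52533713]), [np.float64(1.563744339584326), np.float64(1.5637443395843764)]), (array([417.34123488, 335.72295714,   5.45158025]), [np.float64(0.06330143678618282), np.float64(0.06330143678608668)])]
tri top edge near (array([429.37096939, 374.44973683,  72.42195428]), [np.float64(0.0653453043016677), np.float64(0.0653453043016453)])
tin w2 [[478.0, 102.0], [489.0, 48.0], [394.0, 30.0], [382.0, 78.0]]
tin w1 [[480.0, 97.0], [489.0, 29.0], [396.0, 24.0], [383.0, 73.0]]
top [224.3, 143.4] [219, 138, 11, 12, 103]
top [279.8, 152.0] [275, 147, 11, 11, 102]
top [277.6, 198.7] [273, 195, 11, 9, 78]
w2 [303.9, 86.9] [292, 76, 24, 23, 423]
```

```bash
cat > go.py <<'E'
"""plan(waypoints): prints the calls needed to go through (pos, R) waypoints from the present pose."""
import numpy as np
from scipy.spatial.transform import Rotation as Ro
from cell import telemetry
def tool(yaw,tilt=0):
    "tool down, x heading yaw deg, then turned about tool y by tilt deg"
    return (Ro.from_euler('z',yaw,degrees=True)*Ro.from_euler('x',180,degrees=True)*Ro.from_euler('y',tilt,degrees=True)).as_matrix()
def plan(wps,step=45,dstep=10,hold=1,p=None,R=None):
    s=telemetry.get_state()
    p=np.array(s["ee_pos"]) if p is None else p;R=Ro.from_matrix(s["orientation"] if R is None else R)
    for k,(q,Q) in enumerate(wps):
        q=np.array(q,float);Q=Ro.from_matrix(Q)
        while 1:
            d=R.inv().apply(q-p)/150;v=(R.inv()*Q).as_rotvec()/(np.pi/4)
            m=max(abs(np.r_[d,v]));f=min(1,1/max(m,1e-9));last=f==1
            dd,vv=np.round(d*f,3),np.round(v*f,3)
            n=min(5,max(1,int(np.ceil(max(np.linalg.norm(dd)*150/step,np.linalg.norm(vv)*45/dstep)))))
            n=min(5,n);rows=[np.round(np.r_[dd,vv]*min(1,(i+1)/n),3) for i in range(n+(hold if last and n<5 else 0))]
            print(k,"["+", ".join(f"{x+0:g}" for r in rows for x in r)+"]")
            p=p+R.apply(dd*150);R=R*Ro.from_rotvec(vv*np.pi/4)
            if last:break
E
python3 - <<'E'
from go import *
p=[437.5,65,250]
plan([([420,280,300],tool(70)),([430,150,280],tool(140)),(p,tool(192.5))])
print(telemetry.get_state()["clock"])
E
```

```text
0 [0.015, 0.099, 0.024, 0, 0, -0.2, 0.03, 0.198, 0.047, 0, 0.001, -0.4, 0.045, 0.297, 0.071, 0, 0.001, -0.6, 0.06, 0.396, 0.094, 0, 0.002, -0.8, 0.075, 0.495, 0.118, 0, 0.002, -1]
0 [-0.055, 0.074, 0.022, 0, 0, -0.184, -0.109, 0.148, 0.044, 0, 0.001, -0.369, -0.164, 0.222, 0.066, 0, 0.001, -0.553, -0.164, 0.222, 0.066, 0, 0.001, -0.553]
1 [-0.102, 0.046, 0.017, 0, 0, -0.2, -0.204, 0.092, 0.034, 0, 0, -0.4, -0.305, 0.139, 0.051, 0, 0, -0.6, -0.407, 0.185, 0.068, 0, 0, -0.8, -0.509, 0.231, 0.085, 0, 0, -1]
1 [-0.097, -0.036, 0.016, 0, 0, -0.185, -0.194, -0.073, 0.032, 0.001, 0, -0.37, -0.291, -0.109, 0.048, 0.001, 0, -0.555, -0.291, -0.109, 0.048, 0.001, 0, -0.555]
2 [-0.069, -0.069, 0.034, 0, 0, -0.2, -0.138, -0.138, 0.068, 0, 0, -0.4, -0.207, -0.207, 0.103, 0, 0, -0.6, -0.276, -0.276, 0.137, 0, 0, -0.8, -0.345, -0.345, 0.171, 0, 0, -1]
2 [0, -0.081, 0.029, 0, 0, -0.167, 0, -0.081, 0.029, 0, 0, -0.167]
3.125
```

>>> play_rows(plan=[0.015,0.1,0.02,0,0,-0.2,0.03,0.2,0.05,0,0,-0.4,0.045,0.3,0.07,0,0,-0.6,0.06,0.4,0.09,0,0,-0.8,0.075,0.5,0.12,0,0,-1])

```text
clock: 3.75
ee_pos: [415.4, 316.3, 310.2]
orientation: [[0.707, 0.708, 0.001], [0.708, -0.707, -0.002], [-0.001, 0.002, -1.0]]
ft_force: [0.2, 0.4, 0.7]
grip_width: 85.1
grip_force: 0.0
```

>>> play_rows(plan=[-0.055,0.075,0.02,0,0,-0.18,-0.11,0.15,0.04,0,0,-0.37,-0.165,0.22,0.066,0,0,-0.55])

```text
clock: 4.12
ee_pos: [420.9, 275.4, 300.3]
orientation: [[0.346, 0.938, 0.001], [0.938, -0.346, -0.002], [-0.002, 0.001, -1.0]]
ft_force: [0.4, -0.2, -0.2]
grip_width: 85.6
grip_force: 0.0
```

>>> play_rows(plan=[-0.1,0.045,0.02,0,0,-0.2,-0.2,0.09,0.03,0,0,-0.4,-0.3,0.14,0.05,0,0,-0.6,-0.4,0.185,0.07,0,0,-0.8,-0.51,0.23,0.085,0,0,-1])

```text
clock: 4.75
ee_pos: [426.1, 191.6, 287.5]
orientation: [[-0.419, 0.908, 0.0], [0.908, 0.419, -0.002], [-0.002, -0.001, -1.0]]
ft_force: [-0.1, -0.2, -0.0]
grip_width: 85.7
grip_force: 0.0
```

>>> play_rows(plan=[-0.1,-0.035,0.015,0,0,-0.18,-0.2,-0.07,0.03,0,0,-0.37,-0.29,-0.11,0.05,0,0,-0.555])

```text
clock: 5.12
ee_pos: [429.1, 145.2, 280.2]
orientation: [[-0.763, 0.646, 0.0], [0.646, 0.763, -0.002], [-0.001, -0.001, -1.0]]
ft_force: [-0.1, 0.4, 0.2]
grip_width: 85.3
grip_force: 0.0
```

>>> play_rows(plan=[-0.07,-0.07,0.035,0,0,-0.2,-0.14,-0.14,0.07,0,0,-0.4,-0.2,-0.2,0.1,0,0,-0.6,-0.28,-0.28,0.14,0,0,-0.8,-0.345,-0.345,0.17,0,0,-1])

```text
clock: 5.75
ee_pos: [434.5, 72.2, 254.5]
orientation: [[-0.997, -0.083, -0.0], [-0.083, 0.997, -0.002], [0.0, -0.002, -1.0]]
ft_force: [-0.1, -0.3, 0.3]
grip_width: 85.5
grip_force: 0.0
```

>>> play_rows(plan=[0,-0.08,0.03,0,0,-0.167,0,-0.08,0.03,0,0,-0.167])

```text
clock: 6.0
ee_pos: [435.4, 60.8, 250.1]
orientation: [[-0.979, -0.206, -0.0], [-0.206, 0.979, -0.001], [0.001, -0.001, -1.0]]
ft_force: [-0.9, 0.6, 0.5]
grip_width: 85.4
grip_force: 0.0
```

```bash
python3 - <<'E'
from h import *
s=telemetry.get_state();print(s["ee_pos"],s["qpos"].round(2),s["clock"])
w=read_camera("wrist");np.save("w4.npy",w,allow_pickle=True);print(cam(w)[2])
im=w["color"]
h=cv2.cvtColor(im,cv2.COLOR_BGR2HSV).astype(int)
m=((h[...,1]<45)&(h[...,2]>90)).astype(np.uint8);m[310:]=0
for k in cv2.findContours(m,0,2)[0]:
    if cv2.contourArea(k)>400:
        r=cv2.minAreaRect(k);print(r);print(plane(w,cv2.boxPoints(r),54,True).round(0)[:,:2].tolist(),plane(w,[r[0]],54,True).round(0)[0])
cv2.imwrite("pics/w4.png",cv2.resize(im,(640,480)))
E
```

```text
[435.41682884  60.80093074 250.06324762] [ 0.72 -0.07 -0.91  1.85 -0.06  1.34  1.61] 6.0
[357.20175057  44.27581484 392.39173181]
((325.0, 299.5), (34.0, 19.0), 0.0)
[[627.0, 187.0], [593.0, 176.0], [585.0, 227.0], [621.0, 240.0]] [606. 207.  54.]
((233.33738708496094, 280.179931640625), (38.039459228515625, 26.648666381835938), 1.50743567943573)
[[624.0, 46.0], [579.0, 40.0], [569.0, 90.0], [614.0, 99.0]] [596.  69.  54.]
((143.81349182128906, 264.8101501464844), (14.412435531616211, 50.93485641479492), 22.89055061340332)
[[648.0, -84.0], [558.0, -56.0], [562.0, -36.0], [652.0, -62.0]] [602. -58.  54.]
((65.75308227539062, 205.23013305664062), (36.359169006347656, 48.4534797668457), 27.21611213684082)
[[574.0, -240.0], [497.0, -193.0], [509.0, -139.0], [586.0, -178.0]] [ 539. -185.   54.]
((254.5, 164.0), (84.0, 47.0), 90.0)
[[389.0, 27.0], [378.0, 79.0], [477.0, 102.0], [489.0, 46.0]] [431.  63.  54.]
((368.8710632324219, 152.29185485839844), (23.55486488342285, 72.4094009399414), 15.708637237548828)
[[431.0, 181.0], [343.0, 181.0], [342.0, 213.0], [433.0, 214.0]] [387. 196.  54.]
```

View pics/w4.png

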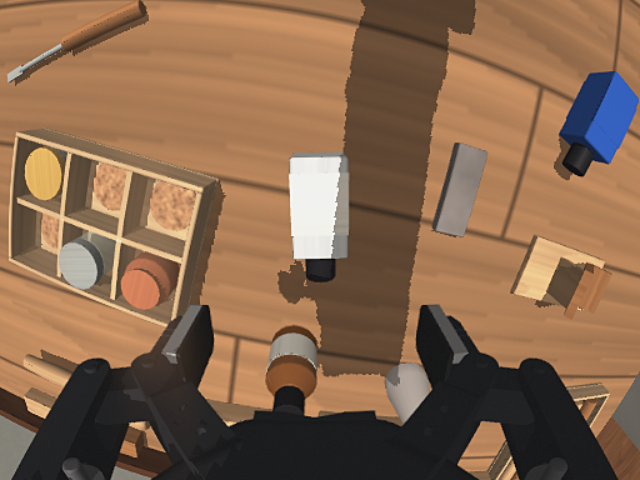

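The tin's top face is centred at about (318,206) in this picture, square between the fingers, with the cap toward the bottle, and the cast gives about (435,64) mm at 12°. The grasp is well inside the jaw margin, so I'm descending and gripping.

>>> play_rows(plan=[0,0.01,0.3,0,0,0,0,0.025,0.6,0,0,0,0,0.025,0.9,0,0,0,0,0.025,1,0,0,0])

```text
clock: 6.55
ee_pos: [433.5, 67.2, 98.7]
orientation: [[-0.978, -0.21, -0.003], [-0.21, 0.978, 0.0], [0.003, 0.001, -1.0]]
ft_force: [-0.4, -0.3, 0.6]
grip_width: 85.5
grip_force: 0.0
```

>>> play_rows(plan=[0,0,0.2,0,0,0,0,0,0.4,0,0,0,0,0,0.52,0,0,0,0,0,0.56,0,0,0,0,0,0.56,0,0,0])

```text
clock: 7.18
ee_pos: [435.5, 67.6, 17.1]
orientation: [[-0.977, -0.211, 0.001], [-0.211, 0.977, -0.0], [-0.001, -0.0, -1.0]]
ft_force: [0.1, -0.1, -0.3]
grip_width: 85.1
grip_force: 0.0
```

>>> play_rows(plan=[0,0,0,0,0,0,0,0,0,0,0,0,0,0,0,0,0,0,0,0,0,0,0,0], jaw=0, squeeze=40)

```text
clock: 7.68
ee_pos: [435.5, 67.3, 17.2]
orientation: [[-0.977, -0.212, 0.001], [-0.212, 0.977, -0.001], [-0.001, -0.001, -1.0]]
ft_force: [-1.9, -2.1, 8.5]
grip_width: 53.5
grip_force: 41.3
```

```bash
python3 - <<'E'
from go import *
P=np.array([462,421,67.5]);n=np.array([.04,.706,.707]);a=np.array([-.04,-.706,.707])
Q=tool(86.8,-45);print(Q.round(2))
plan([([436,67,200],tool(192.2)),([450,300,260],tool(130)),([460,440,260],tool(86.8)),(P+120*n+12*a,Q)],hold=0)
E
```

```text
[[ 0.04  1.   -0.04]
 [ 0.71 -0.06 -0.71]
 [-0.71  0.   -0.71]]
0 [-0.001, -0.001, -0.25, 0, 0, 0, -0.002, -0.002, -0.5, 0, 0, 0, -0.002, -0.002, -0.75, -0.001, 0.001, 0.001, -0.003, -0.003, -1, -0.001, 0.001, 0.001]
0 [-0.001, -0.001, -0.218, -0.001, 0, 0]
1 [-0.056, 0.2, -0.053, 0, 0, 0.184, -0.112, 0.4, -0.107, 0, 0, 0.369, -0.168, 0.6, -0.16, 0, 0, 0.553, -0.224, 0.8, -0.214, 0, 0, 0.738, -0.28, 1, -0.267, 0, 0, 0.922]
1 [0.075, 0.155, -0.044, 0, 0, 0.153, 0.151, 0.311, -0.089, 0.001, 0, 0.307, 0.226, 0.466, -0.133, 0.001, 0, 0.46]
2 [0.135, 0.13, 0, 0, 0, 0.192, 0.269, 0.26, 0, 0, 0, 0.384, 0.404, 0.391, 0, 0, 0, 0.576, 0.538, 0.521, 0, 0, 0, 0.768, 0.673, 0.651, 0, 0, 0, 0.96]
3 [0.077, 0.004, 0.132, 0, -0.2, 0, 0.153, 0.008, 0.264, 0, -0.4, 0, 0.23, 0.013, 0.397, 0, -0.6, 0, 0.306, 0.017, 0.529, 0, -0.8, 0, 0.383, 0.021, 0.661, 0, -1, 0]
```

>>> play_rows(plan=[0,0,-0.15,0,0,0,0,0,-0.4,0,0,0,0,0,-0.7,0,0,0,0,0,-1,0,0,0])

```text
clock: 8.18
ee_pos: [434.3, 67.7, 167.7]
orientation: [[-0.977, -0.212, -0.0], [-0.212, 0.977, -0.0], [0.0, -0.0, -1.0]]
ft_force: [0.5, -0.8, -4.1]
grip_width: 54.0
grip_force: 44.2
```

>>> play_rows(plan=[-0.056,0.2,-0.1,0,0,0.184,-0.112,0.4,-0.2,0,0,0.369,-0.168,0.6,-0.3,0,0,0.553,-0.224,0.8,-0.4,0,0,0.738,-0.28,1,-0.48,0,0,0.922])

```text
clock: 8.8
ee_pos: [443.8, 223.9, 238.9]
orientation: [[-0.87, 0.493, 0.0], [0.493, 0.87, -0.001], [-0.001, -0.0, -1.0]]
ft_force: [0.5, 0.1, -2.7]
grip_width: 53.3
grip_force: 44.6
```

>>> play_rows(plan=[0.075,0.155,-0.04,0,0,0.153,0.15,0.31,-0.09,0,0,0.307,0.226,0.466,-0.13,0,0,0.46])

```text
clock: 9.18
ee_pos: [448.4, 301.2, 257.9]
orientation: [[-0.64, 0.768, -0.0], [0.768, 0.64, -0.001], [-0.0, -0.001, -1.0]]
ft_force: [0.7, 0.2, -3.2]
grip_width: 53.7
grip_force: 44.6
```

>>> play_rows(plan=[0.135,0.13,0,0,0,0.19,0.27,0.26,0,0,0,0.38,0.4,0.39,0,0,0,0.58,0.54,0.52,0,0,0,0.77,0.67,0.65,0,0,0,0.96])

```text
clock: 9.8
ee_pos: [458.3, 441.0, 257.5]
orientation: [[0.06, 0.998, -0.001], [0.998, -0.06, -0.001], [-0.001, -0.001, -1.0]]
ft_force: [0.6, -0.3, -3.3]
grip_width: 53.9
grip_force: 44.6
```

>>> play_rows(plan=[0.077,0,0.13,0,-0.2,0,0.15,0,0.26,0,-0.4,0,0.23,0.01,0.4,0,-0.6,0,0.3,0.02,0.53,0,-0.8,0,0.38,0.02,0.66,0,-1,0])

```text
clock: 10.42
ee_pos: [460.4, 478.1, 146.0]
orientation: [[0.018, 0.997, -0.077], [0.76, -0.064, -0.646], [-0.649, -0.047, -0.759]]
ft_force: [-0.8, -1.0, -5.7]
grip_width: 53.3
grip_force: 45.8
```

```bash
python3 - <<'E'
from go import *
s=telemetry.get_state();print(s["qpos"].round(2),s["clock"])
P=np.array([462,421,67.5]);n=np.array([.04,.706,.707]);a=np.array([-.04,-.706,.707])
plan([(P+70*n+12*a,tool(86.8,-45)),(P+12*n+12*a,tool(86.8,-45))],step=30)
E
```

```text
[-0.89  1.   -0.32  0.79  0.52  2.06 -1.12] 10.425
0 [0.007, 0.039, 0.172, -0.051, -0.099, 0.033, 0.007, 0.039, 0.172, -0.051, -0.099, 0.033]
1 [0, 0, 0.193, 0, 0, 0, 0, 0, 0.386, 0, 0, 0, 0, 0, 0.386, 0, 0, 0]
```

>>> play_rows(plan=[0,0.02,0.09,-0.03,-0.05,0.02,0,0.04,0.17,-0.05,-0.1,0.03,0,0.04,0.17,-0.05,-0.1,0.03])

```text
clock: 10.8
ee_pos: [466.7, 457.9, 131.4]
orientation: [[0.044, 0.998, -0.041], [0.707, -0.06, -0.705], [-0.706, 0.002, -0.708]]
ft_force: [0.5, 1.0, -2.8]
grip_width: 53.5
grip_force: 45.8
```

```bash
python3 - <<'E'
from go import *
s=telemetry.get_state();print(s["qpos"].round(3),s["clock"])
P=np.array([462,421,67.5]);n=np.array([.04,.706,.707]);a=np.array([-.04,-.706,.707])
d=s["ee_pos"]-P;print("n,a,rest",d@n,d@a,d-(d@n)*n-(d@a)*a)
plan([(P+12*n+12*a,tool(86.8,-45))],step=30)
E
```

```text
[-0.9    1.006 -0.288  0.834  0.561  2.051 -1.14 ] 10.8
n,a,rest 71.46637652651444 18.93252235409041 [ 2.59477881 -0.14969174  0.01930726]
0 [0.015, -0.006, 0.132, -0.001, -0.001, -0.002, 0.031, -0.011, 0.265, -0.001, -0.001, -0.003, 0.046, -0.017, 0.397, -0.002, -0.002, -0.005, 0.046, -0.017, 0.397, -0.002, -0.002, -0.005]
```

>>> play_rows(plan=[0.01,0,0.13,0,0,0,0.03,-0.01,0.26,0,0,0,0.04,-0.017,0.38,0,0,0,0.04,-0.017,0.38,0,0,0])

```text
clock: 11.3
ee_pos: [463.0, 421.7, 87.8]
orientation: [[0.046, 0.998, -0.042], [0.708, -0.062, -0.704], [-0.705, 0.003, -0.709]]
ft_force: [-0.0, 0.8, -2.3]
grip_width: 53.2
grip_force: 45.6
```

```bash
python3 - <<'E'
from h import *
from go import *
s=telemetry.get_state();print(s["qpos"].round(3),s["clock"],s["ft_force"].round(1))
P=np.array([462,421,67.5]);n=np.array([.04,.706,.707]);a=np.array([-.04,-.706,.707])
d=s["ee_pos"]-P;print("n,a,rest",d@n,d@a,d-(d@n)*n-(d@a)*a)
w=read_camera("scene");np.save("s2.npy",w,allow_pickle=True)
t=read_camera("top");np.save("t2.npy",t,allow_pickle=True)
A=cv2.resize(w["color"][105:195,260:380],(800,600),interpolation=cv2.INTER_CUBIC)
cv2.imwrite("pics/s2.png",A)
E
```

```text
[-0.853  0.965 -0.296  1.008  0.551  1.931 -1.186] 11.3 [-0.   0.8 -2.3]
n,a,rest 14.894687806534364 13.795552755003957 [ 0.91460907 -0.05187526  0.00612762]
```

View pics/s2.png

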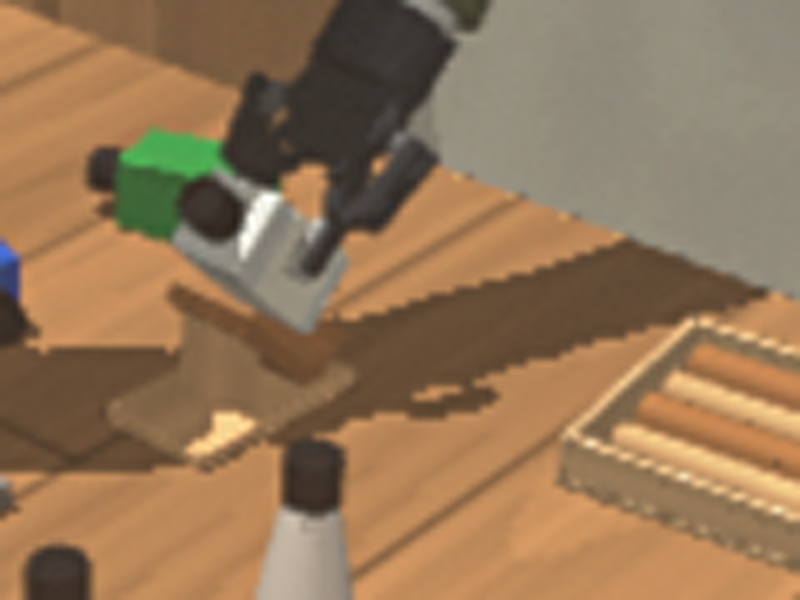

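The crop shows the tin held parallel above the board, cap at (212,208) up-left and foot above the stop near (310,340). The geometry agrees, so I'm closing in with force checks.

>>> play_rows(plan=[0,0,0.03,0,0,0,0,0,0.06,0,0,0,0,0,0.08,0,0,0,0,0,0.08,0,0,0])

```text
clock: 11.9
ee_pos: [462.2, 413.5, 78.1]
orientation: [[0.045, 0.998, -0.041], [0.706, -0.061, -0.705], [-0.707, 0.003, -0.708]]
ft_force: [-0.3, 0.1, -3.4]
grip_width: 53.6
grip_force: 45.7
```

>>> play_rows(plan=[0.03,0,0,0,0,0,0.06,0,0,0,0,0,0.06,0,0,0,0,0])

```text
clock: 12.28
ee_pos: [462.3, 420.4, 71.4]
orientation: [[0.045, 0.998, -0.041], [0.706, -0.06, -0.705], [-0.707, 0.003, -0.708]]
ft_force: [0.3, 0.2, -3.0]
grip_width: 53.6
grip_force: 45.7
```

>>> play_rows(plan=[0,0,0.015,0,0,0,0,0,0.02,0,0,0,0,0,0.02,0,0,0])

```text
clock: 12.65
ee_pos: [462.5, 418.8, 70.4]
orientation: [[0.045, 0.998, -0.04], [0.708, -0.06, -0.704], [-0.705, 0.004, -0.709]]
ft_force: [-0.5, 5.9, -0.3]
grip_width: 53.9
grip_force: 46.6
```

>>> play_rows(plan=[0.015,0,0,0,0,0,0.02,0,0,0,0,0,0.02,0,0,0,0,0])

```text
clock: 13.02
ee_pos: [463.0, 420.3, 68.9]
orientation: [[0.046, 0.998, -0.04], [0.707, -0.061, -0.705], [-0.706, 0.004, -0.708]]
ft_force: [-1.5, 1.7, 5.0]
grip_width: 53.4
grip_force: 46.8
```

>>> play_rows(plan=[0,0,0,0,0,0,0,0,0,0,0,0,0,0,0,0,0,0], jaw=0.85)

```text
clock: 13.4
ee_pos: [462.7, 419.8, 67.5]
orientation: [[0.045, 0.998, -0.041], [0.706, -0.061, -0.706], [-0.707, 0.003, -0.708]]
ft_force: [0.2, -0.4, 0.1]
grip_width: 72.2
grip_force: 0.0
```

>>> play_rows(plan=[0,0,-0.1,0,0,0,0,0,-0.3,0,0,0,0,0,-0.6,0,0,0,0,0,-0.8,0,0,0])

```text
clock: 13.9
ee_pos: [466.5, 483.9, 129.7]
orientation: [[0.041, 0.997, -0.062], [0.696, -0.073, -0.715], [-0.717, -0.014, -0.697]]
ft_force: [-0.1, -1.4, -2.8]
grip_width: 72.5
grip_force: 0.0
```

```bash
python3 - <<'E'
from h import *
s=telemetry.get_state();print(s["qpos"].round(2),s["clock"],s["ee_pos"])
w=read_camera("scene");np.save("s3.npy",w,allow_pickle=True)
t=read_camera("top");np.save("t3.npy",t,allow_pickle=True)
v=read_camera("wrist");np.save("w5.npy",v,allow_pickle=True)
A=cv2.resize(w["color"][105:195,260:380],(400,300),interpolation=cv2.INTER_CUBIC)
B=cv2.resize(t["color"][180:255,110:210],(400,300),interpolation=cv2.INTER_CUBIC)
C=cv2.resize(v["color"],(400,300))
cv2.imwrite("pics/s3.png",np.vstack([np.hstack([A,B]),np.hstack([C,C*0])]))
E
```

```text
[-1.11  1.09  0.2   0.7   0.23  2.06 -0.98] 13.9 [466.54394876 483.92471827 129.65415205]
```

View pics/s3.png

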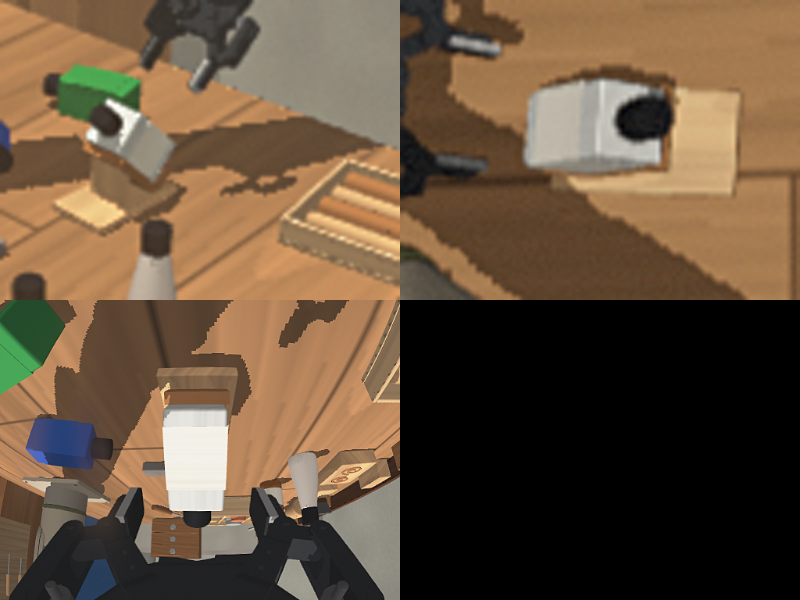

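The tin lies on the rest with its foot at the stop and cap at upper right. Top crop: cap (645,118). Scene crop: cap (107,118). I'm checking the cap by triangulation, then planning the regrasp.

```bash
python3 - <<'E'
from h import *
from go import *
L=lambda n:np.load(n+".npy",allow_pickle=True).item()
s,t,w=L("s3"),L("t3"),L("w5")
out={}
for n,c,R in(("s",s,(280,128,305,150)),("t",t,(160,198,182,222))):
    V=c["color"].max(2).astype(int);x0,y0,x1,y1=R
    m=np.zeros(V.shape,bool);m[y0:y1,x0:x1]=V[y0:y1,x0:x1]<75
    b=max(blobs(m,10)[0],key=lambda b:b[1][4]);out[n]=b[0];print(n,[float(x) for x in b[0]],[int(x) for x in b[1]])
print("cap mid",tri([(s,out["s"],False),(t,out["t"],False)]))
seat=np.array([464.5,464,39]);a=np.array([-.04,-.706,.707]);print("expect",seat+115*a)
T=seat+104*a
plan([([464,510,260],tool(86.8,-10)),([458,390,320],tool(86.8,10)),(T+80*a,tool(86.8,45))],hold=1)
E
```

```text
s [292.1, 141.7] [288, 138, 9, 9, 57]
t [171.8, 210.1] [165, 205, 14, 11, 129]
cap mid (array([462.93126977, 382.36546158, 117.74408947]), [np.float64(2.1299842378248544), np.float64(2.129984237824576)])
expect [459.9   382.81  120.305]
0 [-0.126, -0.013, -0.189, -0.006, 0.203, -0.005, -0.251, -0.026, -0.378, -0.013, 0.406, -0.01, -0.376, -0.039, -0.567, -0.02, 0.608, -0.014, -0.502, -0.052, -0.756, -0.026, 0.811, -0.019, -0.502, -0.052, -0.756, -0.026, 0.811, -0.019]
1 [-0.286, 0.001, -0.085, 0, 0.148, 0, -0.572, 0.003, -0.17, 0, 0.296, 0, -0.858, 0.004, -0.255, 0, 0.444, 0, -0.858, 0.004, -0.255, 0, 0.444, 0]
2 [-0.136, 0.004, 0.232, 0, 0.194, 0, -0.271, 0.008, 0.463, 0, 0.389, 0, -0.406, 0.012, 0.694, 0, 0.584, 0, -0.542, 0.016, 0.926, 0, 0.778, 0, -0.542, 0.016, 0.926, 0, 0.778, 0]
```

>>> play_rows(plan=[-0.12,-0.013,-0.19,0,0.2,0,-0.25,-0.026,-0.38,-0.01,0.4,-0.01,-0.38,-0.04,-0.57,-0.02,0.61,-0.014,-0.5,-0.05,-0.756,-0.026,0.81,-0.02,-0.5,-0.05,-0.756,-0.026,0.81,-0.02])

```text
clock: 14.68
ee_pos: [464.9, 509.8, 266.3]
orientation: [[0.055, 0.998, -0.008], [0.985, -0.055, -0.162], [-0.162, 0.001, -0.987]]
ft_force: [0.6, 0.9, -0.2]
grip_width: 72.8
grip_force: 0.0
```

>>> play_rows(plan=[-0.286,0,-0.085,0,0.148,0,-0.57,0,-0.17,0,0.3,0,-0.86,0,-0.255,0,0.444,0,-0.86,0,-0.255,0,0.444,0])

```text
clock: 15.18
ee_pos: [458.6, 385.4, 321.6]
orientation: [[0.058, 0.998, 0.009], [0.983, -0.059, 0.176], [0.176, -0.001, -0.984]]
ft_force: [-0.5, 0.8, 0.1]
grip_width: 72.7
grip_force: 0.0
```

>>> play_rows(plan=[-0.136,0.005,0.23,0,0.194,0,-0.27,0.01,0.46,0,0.39,0,-0.4,0.015,0.69,0,0.584,0,-0.54,0.02,0.926,0,0.778,0,-0.54,0.02,0.926,0,0.778,0])

```text
clock: 15.8
ee_pos: [453.5, 334.2, 164.4]
orientation: [[0.044, 0.999, 0.028], [0.706, -0.051, 0.707], [0.707, -0.011, -0.707]]
ft_force: [-0.4, 0.5, 0.6]
grip_width: 72.8
grip_force: 0.0
```

```bash
python3 - <<'E'
from h import *
from go import *
s=telemetry.get_state();print(s["qpos"].round(2),s["clock"],s["ee_pos"])
seat=np.array([466,464,39]);a=np.array([-.04,-.706,.707])
T=seat+104*a
plan([(T+35*a,tool(86.8,45)),(T,tool(86.8,45))],step=20)
v=read_camera("wrist");np.save("w6.npy",v,allow_pickle=True)
cap=seat+130*a;print(proj(v,[cap,cap+16*np.array([.998,-.056,0]),cap-16*np.array([.998,-.056,0])],True).round(1))
V=v["color"].max(2).astype(int);bl=blobs(V<60,30)[0]
for b in bl:print([float(x) for x in b[0]],[int(x) for x in b[1]])
cv2.imwrite("pics/w6.png",v["color"])
E
```

```text
[-0.48  0.13  0.18  2.09 -1.03  0.92  0.31] 15.8 [453.47052443 334.24668956 164.39836216]
0 [0.008, 0.013, 0.093, -0.005, 0, -0.002, 0.015, 0.025, 0.185, -0.009, 0, -0.003, 0.023, 0.038, 0.278, -0.014, 0, -0.005, 0.023, 0.038, 0.278, -0.014, 0, -0.005]
1 [0, 0, 0.116, 0, 0, 0, 0, 0, 0.233, 0, 0, 0, 0, 0, 0.233, 0, 0, 0]
[[261.1 207.5]
 [284.  207.4]
 [238.2 207.5]]
[171.3, 112.1] [168, 99, 8, 28, 82]
[89.1, 134.5] [83, 122, 14, 23, 182]
[260.1, 203.8] [239, 178, 44, 52, 1810]
[258.2, 335.9] [13, 242, 499, 142, 33019]
[155.5, 255.0] [150, 250, 12, 10, 68]
[349.4, 255.0] [344, 250, 12, 10, 66]
```

View pics/w6.png

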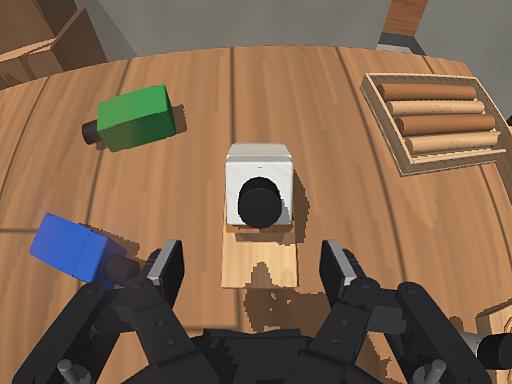

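The cap's end face is centred at about (261,207), which matches the prediction of (261.1,207.5). I'm grasping it there.

>>> play_rows(plan=[0.01,0.013,0.09,0,0,0,0.015,0.025,0.185,-0.01,0,0,0.023,0.038,0.278,-0.014,0,0,0.023,0.038,0.278,-0.014,0,0])

```text
clock: 16.35
ee_pos: [463.5, 368.0, 141.2]
orientation: [[0.04, 0.998, 0.044], [0.704, -0.059, 0.707], [0.709, 0.002, -0.706]]
ft_force: [-0.3, -0.7, -0.9]
grip_width: 72.7
grip_force: 0.0
```

```bash
python3 - <<'E'
from go import *
s=telemetry.get_state();print(s["qpos"].round(2),s["clock"],s["ee_pos"])
seat=np.array([466,464,39]);a=np.array([-.04,-.706,.707])
plan([(seat+104*a,tool(86.8,45))],step=15)
E
```

```text
[-0.51  0.19  0.16  2.08 -1.1   0.84  0.34] 16.35 [463.47306664 367.99114105 141.23266102]
0 [-0.01, -0.007, 0.08, 0.002, -0.001, 0, -0.02, -0.013, 0.161, 0.003, -0.002, -0.001, -0.03, -0.02, 0.241, 0.005, -0.003, -0.001, -0.03, -0.02, 0.241, 0.005, -0.003, -0.001]
```

>>> play_rows(plan=[-0.01,-0.007,0.08,0,0,0,-0.02,-0.013,0.16,0,0,0,-0.03,-0.02,0.235,0,0,0,-0.03,-0.02,0.235,0,0,0])

```text
clock: 16.85
ee_pos: [462.2, 388.8, 112.8]
orientation: [[0.042, 0.998, 0.045], [0.704, -0.061, 0.707], [0.709, 0.002, -0.706]]
ft_force: [-0.1, 0.1, 0.0]
grip_width: 72.8
grip_force: 0.0
```

>>> play_rows(plan=[0,0,0,0,0,0,0,0,0,0,0,0,0,0,0,0,0,0,0,0,0,0,0,0,0,0,0,0,0,0], jaw=0, squeeze=80)

```text
clock: 17.48
ee_pos: [463.0, 388.0, 114.4]
orientation: [[0.041, 0.998, 0.047], [0.703, -0.062, 0.708], [0.71, 0.004, -0.705]]
ft_force: [-3.3, -5.3, 4.9]
grip_width: 29.3
grip_force: 78.3
```

```bash
python3 - <<'E'
from go import *
s=telemetry.get_state();print(s["qpos"].round(2),s["clock"],s["ee_pos"],s["ft_force"])
a=np.array([-.04,-.706,.707]);p=s["ee_pos"]
plan([(p+80*a,tool(86.8,45)),([450,300,290],tool(86.8,0))],step=25)
E
```

```text
[-0.53  0.25  0.13  2.08 -1.17  0.79  0.4 ] 17.475 [463.03593523 387.95776668 114.44984714] [-3.32928782 -5.34156498  4.89517104]
0 [0, 0.001, -0.133, 0.002, -0.001, -0.001, 0.001, 0.002, -0.266, 0.004, -0.002, -0.002, 0.002, 0.003, -0.4, 0.007, -0.003, -0.002, 0.002, 0.004, -0.533, 0.009, -0.004, -0.003, 0.002, 0.004, -0.533, 0.009, -0.004, -0.003]
1 [0.082, -0.011, -0.142, 0, -0.2, 0, 0.164, -0.022, -0.285, 0, -0.4, 0, 0.246, -0.032, -0.427, 0, -0.6, 0, 0.328, -0.043, -0.57, 0, -0.8, 0, 0.41, -0.054, -0.712, 0, -1, 0]
1 [0, 0, 0, 0, 0, 0, 0, 0, 0, 0, 0, 0]
```

>>> play_rows(plan=[0,0,-0.1,0,0,0,0,0,-0.25,0,0,0,0,0,-0.4,0,0,0,0,0,-0.53,0,0,0])

```text
clock: 17.98
ee_pos: [459.3, 330.9, 170.9]
orientation: [[0.042, 0.998, 0.047], [0.704, -0.063, 0.707], [0.709, 0.004, -0.705]]
ft_force: [-0.2, 1.4, -2.2]
grip_width: 30.0
grip_force: 79.7
```

>>> play_rows(plan=[0.08,-0.01,-0.14,0,-0.2,0,0.16,-0.02,-0.28,0,-0.4,0,0.25,-0.03,-0.43,0,-0.6,0,0.33,-0.04,-0.57,0,-0.8,0,0.41,-0.054,-0.71,0,-1,0])

```text
clock: 18.6
ee_pos: [449.2, 298.9, 290.7]
orientation: [[0.065, 0.998, 0.006], [0.998, -0.065, -0.003], [-0.002, 0.006, -1.0]]
ft_force: [-0.9, 0.2, -4.0]
grip_width: 29.7
grip_force: 79.7
```

```bash
python3 - <<'E'
from go import *
s=telemetry.get_state();print(s["qpos"].round(2),s["clock"],s["ee_pos"],s["orientation"].round(2).tolist(),s["grip_width"],s["ft_force"])
plan([([440,100,290],tool(84)),([460,-94,270],tool(83.6)),([475,-94,220],tool(83.6))],step=40)
E
```

```text
[-0.75  0.11  0.08  1.6  -0.    1.42 -0.73] 18.6 [449.24863736 298.92528216 290.65945501] [[0.07, 1.0, 0.01], [1.0, -0.07, -0.0], [-0.0, 0.01, -1.0]] 29.65583066752044 [-0.86352997  0.20863768 -4.04707735]
0 [-0.25, 0.005, 0.002, 0.002, 0, 0.01, -0.5, 0.01, 0.003, 0.003, 0.001, 0.019, -0.75, 0.014, 0.005, 0.005, 0.002, 0.028, -1, 0.019, 0.006, 0.006, 0.002, 0.038]
0 [-0.164, 0.008, 0, 0.001, 0, 0.006, -0.327, 0.016, 0.001, 0.002, 0.001, 0.012, -0.327, 0.016, 0.001, 0.002, 0.001, 0.012]
1 [-0.25, 0.053, 0.026, 0, 0, 0.002, -0.5, 0.106, 0.052, 0, 0, 0.004, -0.75, 0.158, 0.079, 0, 0, 0.005, -1, 0.211, 0.105, 0, 0, 0.007]
1 [-0.136, 0.029, 0.014, 0, 0, 0.001, -0.272, 0.058, 0.028, 0, 0, 0.002, -0.272, 0.058, 0.028, 0, 0, 0.002]
2 [0.006, 0.05, 0.167, 0, 0, 0, 0.011, 0.1, 0.334, 0, 0, 0, 0.011, 0.1, 0.334, 0, 0, 0]
```

>>> play_rows(plan=[-0.25,0,0,0,0,0.01,-0.5,0.01,0,0,0,0.02,-0.75,0.015,0,0,0,0.03,-1,0.02,0,0,0,0.04])

```text
clock: 19.1
ee_pos: [442.1, 148.2, 288.3]
orientation: [[0.096, 0.995, 0.003], [0.995, -0.096, 0.002], [0.002, 0.003, -1.0]]
ft_force: [0.4, -0.6, -2.7]
grip_width: 29.8
grip_force: 80.1
```

>>> play_rows(plan=[-0.25,0.03,0,0,0,0.005,-0.5,0.06,0,0,0,0.01,-0.75,0.09,0.01,0,0,0.012,-1,0.12,0.02,0,0,0.012])

```text
clock: 19.6
ee_pos: [445.7, -2.7, 284.9]
orientation: [[0.105, 0.994, 0.003], [0.994, -0.105, 0.002], [0.003, 0.003, -1.0]]
ft_force: [0.3, 0.6, -2.2]
grip_width: 30.0
grip_force: 80.1
```

>>> play_rows(plan=[-0.2,0.03,0.03,0,0,0,-0.4,0.06,0.06,0,0,0,-0.6,0.12,0.12,0,0,0,-0.6,0.12,0.12,0,0,0])

```text
clock: 20.1
ee_pos: [453.9, -94.9, 266.2]
orientation: [[0.109, 0.994, 0.002], [0.994, -0.109, 0.002], [0.002, 0.002, -1.0]]
ft_force: [-0.1, 1.1, -2.6]
grip_width: 29.7
grip_force: 80.0
```

```bash
python3 - <<'E'
from h import *
s=telemetry.get_state();print(s["qpos"].round(2),s["clock"],s["ee_pos"],s["orientation"].round(3).tolist())
o=[]
for n,k in(("scene","s4"),("wrist","w7"),("top","t4")):
    c=read_camera(n);np.save(k+".npy",c,allow_pickle=True);o.append(c["color"])
A=cv2.resize(o[0][105:285,140:300],(533,600),interpolation=cv2.INTER_CUBIC)
B=cv2.resize(o[1],(267,200));C=cv2.resize(o[2][160:240,300:420],(267,178))
D=np.zeros((600,267,3),np.uint8);D[:200]=B;D[200:378]=C
cv2.imwrite("pics/s4.png",np.hstack([A,D]))
E
```

```text
[-0.39 -0.08  0.48  1.84  0.03  1.37 -0.03] 20.1 [453.94742779 -94.92736478 266.17103057] [[0.109, 0.994, 0.002], [0.994, -0.109, 0.002], [0.002, 0.002, -1.0]]
```

View pics/s4.png

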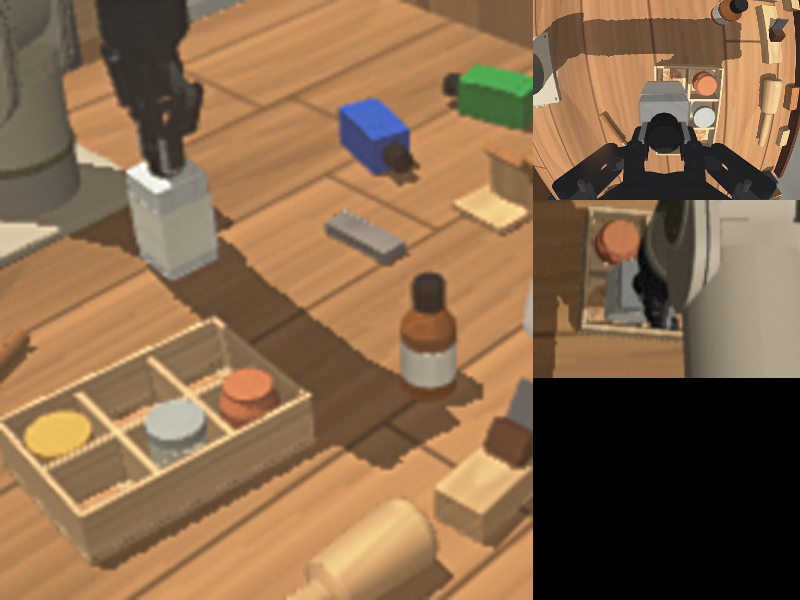

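The tin hangs upright from its cap beside and above the crate; in the crop its lower corners are near (150,262), (178,278) and (217,243). I'm checking those and the crate numerically.

```bash
python3 - <<'E'
from h import *
L=lambda n:np.load(n+".npy",allow_pickle=True).item()
s4,w4,t,w1,w2=map(L,["s4","w4","top","w1","w2"])
p=np.array([453.9,-94.9]);c=np.array([.994,-.109]);d=np.array([.109,.994])
for z in(162,262):
    X=[np.r_[p+27*(i*c+j*d),z] for i,j in((1,1),(1,-1),(-1,-1),(-1,1))]
    print(z,(((proj(s4,X)-[140,105])/.3).round(0)).tolist())
f=lambda C,q,z,k,fi=True:(plane(C,np.array(q)*k,z,fi))
for n,X in(("w4",f(w4,[(17,131),(218,181),(175,325),(8,260)],60,.8)),("top",f(t,[(507,255),(636,263),(634,351),(500,342)],60,.64,False)),("w2",f(w2,[(628,46),(795,108),(775,247),(607,210)],60,.64))):
    print(n,X.round(0)[:,:2].tolist(),X.mean(0).round(1))
# liners by colour in the earlier views
for n,C,fi in(("w1",w1,True),("t",t,False),("w4",w4,True)):
    h=cv2.cvtColor(C["color"],cv2.COLOR_BGR2HSV);m=cv2.inRange(C["color"],(85,120,170),(150,190,245))
    P=[plane(C,b[0],7,fi)[0] for b in blobs(m>0,60)[0]]
    print(n,[q.round(0)[:2].tolist() for q in P if 430<q[0]<570 and -310<q[1]<-60])
E
```

```text
162 [[214.0, 261.0], [165.0, 282.0], [135.0, 258.0], [183.0, 237.0]]
262 [[204.0, 169.0], [152.0, 190.0], [121.0, 167.0], [172.0, 147.0]]
w4 [[407.0, -286.0], [426.0, -32.0], [591.0, -62.0], [571.0, -307.0]] [ 498.9 -171.9   60. ]
top [[600.0, -62.0], [577.0, -306.0], [409.0, -286.0], [433.0, -39.0]] [ 504.6 -173.3   60. ]
w2 [[597.0, -65.0], [578.0, -306.0], [411.0, -291.0], [435.0, -48.0]] [ 505.4 -177.6   60. ]
w1 [[567.0, -111.0], [534.0, -262.0], [472.0, -94.0], [464.0, -174.0]]
t [[508.0, -201.0], [481.0, -92.0], [459.0, -265.0]]
w4 [[468.0, -281.0], [466.0, -175.0], [475.0, -93.0], [543.0, -270.0]]
```

```bash
python3 - <<'E'
from h import *
L=lambda n:np.load(n+".npy",allow_pickle=True).item()
w,s=L("w7"),L("s4")
st=telemetry.get_state();p=st["ee_pos"];R=st["orientation"]
def corner(i,j,z,th): # tool-frame: foot at z=+104, turned th about tool y at z=-19
    v=np.array([27*i,27*j,z+19.]);c,q=np.cos(th),np.sin(th)
    v=np.array([c*v[0]+q*v[2],v[1],-q*v[0]+c*v[2]]);v[2]-=19
    return p+R@v
for th in(-8,0,8):
    t=np.radians(th)
    print(th,"wrist foot front edge",proj(w,[corner(1,-1,104,t),corner(1,1,104,t)],True).round(0).tolist(),"shoulder",proj(w,[corner(1,-1,4,t),corner(1,1,4,t)],True).round(0).tolist())
    print("   scene foot",proj(s,[corner(i,j,104,t) for i,j in((1,1),(1,-1),(-1,-1),(-1,1))]).round(0).tolist())
g=w["color"].astype(int);h=cv2.cvtColor(w["color"],cv2.COLOR_BGR2HSV)
for x in(220,240,260,280): print(x,[(y,int(h[y,x,1]),int(h[y,x,2])) for y in range(140,230,6)])
h=cv2.cvtColor(s["color"],cv2.COLOR_BGR2HSV)
for y in range(165,196,3): print(y,"".join("#" if h[y,x,1]<60 else "." for x in range(174,214)))
E
```

```text
-8 wrist foot front edge [[222.0, 176.0], [284.0, 176.0]] shoulder [[203.0, 199.0], [304.0, 199.0]]
   scene foot [[201.0, 185.0], [192.0, 178.0], [177.0, 183.0], [186.0, 190.0]]
0 wrist foot front edge [[221.0, 157.0], [285.0, 157.0]] shoulder [[202.0, 195.0], [305.0, 195.0]]
   scene foot [[205.0, 183.0], [196.0, 176.0], [182.0, 182.0], [191.0, 189.0]]
8 wrist foot front edge [[220.0, 138.0], [286.0, 138.0]] shoulder [[201.0, 192.0], [307.0, 192.0]]
   scene foot [[210.0, 179.0], [200.0, 172.0], [186.0, 180.0], [196.0, 188.0]]
220 [(140, 128, 205), (146, 128, 204), (152, 128, 202), (158, 23, 131), (164, 30, 136), (170, 30, 137), (176, 29, 130), (182, 9, 117), (188, 9, 119), (194, 8, 123), (200, 12, 155), (206, 10, 153), (212, 9, 149), (218, 10, 151), (224, 13, 152)]
240 [(140, 98, 154), (146, 96, 154), (152, 98, 154), (158, 30, 136), (164, 30, 137), (170, 32, 136), (176, 29, 130), (182, 7, 116), (188, 9, 117), (194, 6, 123), (200, 11, 156), (206, 10, 151), (212, 8, 155), (218, 12, 42), (224, 10, 26)]
260 [(140, 123, 201), (146, 115, 237), (152, 122, 215), (158, 30, 137), (164, 30, 
[... 204 characters left out ...]
52, 97, 249), (158, 23, 131), (164, 30, 136), (170, 27, 134), (176, 29, 130), (182, 11, 116), (188, 11, 117), (194, 14, 131), (200, 12, 155), (206, 14, 149), (212, 13, 153), (218, 11, 157), (224, 12, 155)]
165 ..#.#########################...........
168 ......########################..........
171 ......########################..........
174 .......########################.........
177 .......########################.........
180 ........#######################.........
183 ..........####################..........
186 ..............##########................
189 ........................................
192 ........................................
195 ........................................
```

The foot edge at row 157 matches the zero-tilt prediction, so the tin hangs true. I'm lowering it into the cell at (475,-93.5).

>>> play_rows(plan=[0.01,0.07,0.1,0,0,-0.01,0.025,0.138,0.25,0,0,-0.02,0.025,0.138,0.25,0,0,-0.02])

```text
clock: 20.62
ee_pos: [475.6, -89.2, 227.0]
orientation: [[0.086, 0.996, -0.0], [0.996, -0.086, 0.002], [0.002, -0.001, -1.0]]
ft_force: [-0.9, -0.4, -2.6]
grip_width: 29.9
grip_force: 80.0
```

>>> play_rows(plan=[0,0,0.15,0,0,0,0,0,0.35,0,0,0,0,0,0.5,0,0,0,0,0,0.58,0,0,0,0,0,0.58,0,0,0])

```text
clock: 21.25
ee_pos: [476.3, -89.7, 142.1]
orientation: [[0.087, 0.996, 0.003], [0.996, -0.087, 0.002], [0.003, 0.003, -1.0]]
ft_force: [-0.3, -0.5, -3.2]
grip_width: 29.9
grip_force: 80.2
```

>>> play_rows(plan=[-0.025,0,0.06,0,0,0,-0.025,0,0.13,0,0,0,-0.025,0,0.13,0,0,0])

```text
clock: 21.62
ee_pos: [475.6, -93.5, 121.8]
orientation: [[0.088, 0.996, 0.002], [0.996, -0.088, 0.003], [0.003, 0.002, -1.0]]
ft_force: [-1.0, -1.1, -3.2]
grip_width: 29.3
grip_force: 80.2
```

>>> play_rows(plan=[0,0,0.02,0,0,0,0,0,0.04,0,0,0,0,0,0.04,0,0,0])

```text
clock: 22.0
ee_pos: [476.1, -93.4, 116.5]
orientation: [[0.087, 0.996, 0.003], [0.996, -0.087, 0.003], [0.003, 0.003, -1.0]]
ft_force: [-0.6, -0.0, -2.8]
grip_width: 29.7
grip_force: 80.2
```

>>> play_rows(plan=[0,0,0.01,0,0,0,0,0,0.02,0,0,0,0,0,0.02,0,0,0])

```text
clock: 22.38
ee_pos: [476.3, -93.5, 113.7]
orientation: [[0.087, 0.996, 0.004], [0.996, -0.087, 0.003], [0.003, 0.003, -1.0]]
ft_force: [0.2, 0.2, -2.3]
grip_width: 29.1
grip_force: 80.7
```

>>> play_rows(plan=[0,0,0.007,0,0,0,0,0,0.013,0,0,0,0,0,0.013,0,0,0])

```text
clock: 22.75
ee_pos: [476.9, -92.9, 113.4]
orientation: [[0.087, 0.996, 0.005], [0.996, -0.087, 0.004], [0.005, 0.004, -1.0]]
ft_force: [-6.4, 3.5, 18.9]
grip_width: 29.7
grip_force: 82.8
```

>>> play_rows(plan=[0,0,0,0,0,0,0,0,0,0,0,0,0,0,0,0,0,0], jaw=0.65)

```text
clock: 23.12
ee_pos: [476.2, -93.5, 111.6]
orientation: [[0.087, 0.996, 0.004], [0.996, -0.088, 0.003], [0.003, 0.003, -1.0]]
ft_force: [-0.2, 0.4, 0.0]
grip_width: 55.6
grip_force: 0.0
```

>>> play_rows(plan=[0,0,-0.15,0,0,0,0,0,-0.4,0,0,0,0,0,-0.7,0,0,0,0,0,-1,0,0,0])

```text
clock: 23.62
ee_pos: [475.5, -94.0, 263.0]
orientation: [[0.088, 0.996, 0.003], [0.996, -0.088, 0.003], [0.003, 0.003, -1.0]]
ft_force: [0.8, -1.3, -0.8]
grip_width: 55.5
grip_force: 0.0
```

>>> play_rows(plan=[0.1,0.25,-0.05,0,0,0,0.2,0.5,-0.1,0,0,0,0.4,0.75,-0.15,0,0,0,0.45,0.9,-0.2,0,0,0,0.45,0.9,-0.2,0,0,0])

```text
clock: 24.25
ee_pos: [617.0, -37.7, 291.6]
orientation: [[0.086, 0.996, 0.003], [0.996, -0.086, 0.002], [0.002, 0.003, -1.0]]
ft_force: [0.6, -0.3, -0.3]
grip_width: 55.6
grip_force: 0.0
```

```bash
python3 - <<'E'
from h import *
L=lambda n:np.load(n+".npy",allow_pickle=True).item()
st=telemetry.get_state();print(st["ee_pos"],st["qpos"].round(2),st["clock"])
w=read_camera("wrist");np.save("w8.npy",w,allow_pickle=True);print(cam(w)[2])
t=L("top");s=L("scene")
print("predict px bottle,flask",proj(w,[[618,73,130],[648,230,130]],True).round(0).tolist())
m=w["color"].max(2)<55;m[250:]=0
for b in blobs(m,60)[0]:print([float(x) for x in b[0]],[int(x) for x in b[1]],plane(w,b[0],120,True)[0].round(0))
# tin in the cell: top and scene
T=read_camera("top");S=read_camera("scene");np.save("t5.npy",T,allow_pickle=True);np.save("s5.npy",S,allow_pickle=True)
o={}
for n,c in(("t",T),("s",S)):
    u=proj(c,[[476,-93,122]])[0];m=c["color"].max(2)<60;M=np.zeros_like(m);x,y=u.astype(int);M[y-14:y+14,x-14:x+14]=m[y-14:y+14,x-14:x+14]
    bl=blobs(M,15)[0];print(n,u.round(1),[([float(v) for v in b[0]],[int(v) for v in b[1]]) for b in bl]);
    if bl:o[n]=max(bl,key=lambda b:b[1][4])[0]
if len(o)==2:print("tin cap mid",tri([(T,o["t"],False),(S,o["s"],False)]))
E
```

```text
[617.04339669 -37.67498733 291.64910166] [-0.4   0.31  0.5   1.41 -0.15  1.46  0.01] 24.25
[622.68271641  40.62922017 434.08040814]
predict px bottle,flask [[244.0, 67.0], [260.0, -69.0]]
[437.5, 71.7] [429, 0, 19, 168, 1370] [847.  68. 120.]
[249.0, 67.7] [234, 53, 31, 31, 741] [623.  72. 120.]
[366.8, 98.5] [350, 78, 38, 45, 916] [749.  34. 120.]
[433.9, 218.2] [427, 177, 15, 74, 449] [ 852. -120.  120.]
[149.4, 219.5] [144, 209, 11, 24, 153] [489. -86. 120.]
[196.2, 244.9] [191, 238, 10, 13, 96] [ 542. -124.  120.]
[308.8, 244.9] [305, 238, 10, 13, 96] [ 678. -135.  120.]
t [341.2 199.9] []
s [198.6 195.5] []
```

>>> play_rows(plan=[0.25,-0.01,0.1,0,0,0,0.5,-0.02,0.2,0,0,0,0.52,-0.02,0.25,0,0,0,0.52,-0.02,0.25,0,0,0])

```text
clock: 24.9
ee_pos: [619.2, 38.8, 254.8]
orientation: [[0.088, 0.996, 0.003], [0.996, -0.088, 0.002], [0.003, 0.003, -1.0]]
ft_force: [-0.3, 0.4, -0.2]
grip_width: 55.7
grip_force: 0.0
```

```bash
python3 - <<'E'
from h import *
L=lambda n:np.load(n+".npy",allow_pickle=True).item()
st=telemetry.get_state();print(st["ee_pos"],st["clock"])
w=read_camera("wrist");np.save("w9.npy",w,allow_pickle=True);w8=L("w8");t=L("top");s=L("scene")
m=w["color"].max(2)<55;m[250:]=0
for b in blobs(m,60)[0]:print([float(x) for x in b[0]],[int(x) for x in b[1]],plane(w,b[0],130,True)[0].round(0))
b=min(blobs(m,60)[0],key=lambda b:np.hypot(*(np.array(b[0])-proj(w,[[622,72,128]],True)[0])))
print(proj(w,[[622,72,130]],True))
print("wrist pair",tri([(w8,(249,67.7),True),(w,b[0],True)]),"wrist+top",tri([(t,(279.8,152),False),(w,b[0],True)]))
print("tin cap end in w8",proj(w8,[[476,-93,137]],True))
S=L("s5");u=proj(S,[[476,-93,122]])[0].astype(int);h=S["color"].max(2)
print(u);
for y in range(u[1]-14,u[1]+16,2):print(y,[int(h[y,x]) for x in range(u[0]-14,u[0]+15,2)])
E
```

```text
[619.2258756   38.7956697  254.78694833] 24.9
[455.4, 51.8] [449, 0, 13, 101, 573] [842. 163. 130.]
[449.4, 106.2] [443, 98, 11, 24, 99] [831. 105. 130.]
[442.4, 157.0] [438, 126, 10, 74, 219] [823.  51. 130.]
[253.5, 145.3] [237, 128, 34, 36, 943] [623.  74. 130.]
[196.2, 244.6] [191, 237, 10, 14, 97] [556. -22. 130.]
[308.8, 245.0] [305, 238, 10, 13, 95] [671. -33. 130.]
[[252.14165843 147.55114641]]
wrist pair (array([623.3107826 ,  72.42144287, 120.41744466]), [np.float64(0.03877150160878507), np.float64(0.038771501608846494)]) wrist+top (array([623.03762566,  71.89888641, 112.57089185]), [np.float64(0.7789991216001321), np.float64(0.7789991216002351)])
tin cap end in w8 [[135.80003001 231.13628667]]
[198 195]
181 [130, 114, 113, 90, 90, 106, 112, 115, 112, 109, 108, 106, 103, 103, 106]
183 [182, 167, 155, 205, 220, 224, 215, 124, 125, 106, 103, 102, 104, 107, 107]
185 [148, 202, 217, 218, 214, 203, 202, 201, 197, 191, 140, 101, 104, 107, 106]
187 [217, 218, 214, 204, 198, 198, 195, 192, 189, 201, 199, 202, 142, 103, 106]
189 [215, 206, 198, 198, 195, 192, 184, 93, 73, 99, 187, 192, 201, 204, 198]
191 [199, 198, 196, 191, 189, 194, 62, 66, 68, 65, 92, 205, 196, 189, 187]
193 [196, 191, 187, 192, 193, 172, 63, 69, 67, 66, 73, 194, 184, 190, 190]
195 [187, 191, 194, 194, 195, 201, 61, 62, 63, 61, 80, 224, 188, 186, 182]
197 [194, 192, 197, 197, 224, 255, 91, 62, 63, 61, 55, 139, 244, 187, 182]
199 [198, 193, 186, 243, 242, 244, 109, 55, 59, 60, 69, 128, 237, 247, 197]
201 [187, 193, 201, 159, 230, 243, 246, 163, 132, 105, 162, 242, 206, 137, 161]
203 [198, 198, 190, 165, 151, 198, 242, 243, 245, 247, 211, 141, 133, 135, 146]
205 [192, 187, 186, 170, 157, 154, 163, 245, 207, 137, 135, 138, 134, 136, 147]
207 [185, 192, 217, 195, 170, 164, 154, 155, 133, 134, 139, 138, 139, 153, 155]
209 [250, 184, 138, 154, 178, 155, 163, 157, 137, 135, 141, 153, 155, 156, 155]
```

The tin cap shows in the cell where predicted, at (198,195). The bottle axis is at (623,72) with its cap at the right height.

>>> play_rows(plan=[0.12,0,0.15,0,0,0,0.22,0.005,0.35,0,0,0,0.22,0.005,0.5,0,0,0,0.22,0.005,0.5,0,0,0])

```text
clock: 25.45
ee_pos: [623.1, 71.0, 179.4]
orientation: [[0.089, 0.996, 0.002], [0.996, -0.089, 0.002], [0.002, 0.001, -1.0]]
ft_force: [0.2, -0.2, 0.2]
grip_width: 55.5
grip_force: 0.0
```

```bash
python3 - <<'E'
from go import *
s=telemetry.get_state();print(s["ee_pos"])
plan([([623,72,98],tool(85))],step=22)
E
```

```text
[623.11472568  71.00893289 179.36924009]
0 [0.002, 0, 0.136, 0, 0, -0.001, 0.003, -0.001, 0.271, 0.001, -0.001, -0.002, 0.005, -0.002, 0.406, 0.002, -0.002, -0.002, 0.006, -0.002, 0.542, 0.002, -0.002, -0.003, 0.006, -0.002, 0.542, 0.002, -0.002, -0.003]
```

>>> play_rows(plan=[0,0,0.136,0,0,0,0.005,0,0.27,0,0,0,0.006,0,0.4,0,0,0,0.006,0,0.53,0,0,0,0.006,0,0.53,0,0,0])

```text
clock: 26.08
ee_pos: [623.1, 73.5, 98.8]
orientation: [[0.087, 0.996, 0.001], [0.996, -0.087, 0.002], [0.002, 0.0, -1.0]]
ft_force: [-0.1, 0.1, -0.4]
grip_width: 55.3
grip_force: 0.0
```

>>> play_rows(plan=[0,0,0,0,0,0,0,0,0,0,0,0,0,0,0,0,0,0,0,0,0,0,0,0], jaw=0, squeeze=60)

```text
clock: 26.58
ee_pos: [624.7, 73.8, 101.6]
orientation: [[0.087, 0.996, 0.005], [0.996, -0.087, 0.003], [0.004, 0.005, -1.0]]
ft_force: [-1.2, 0.5, 5.0]
grip_width: 30.8
grip_force: 60.1
```

>>> play_rows(plan=[0,0,-0.1,0,0,0,0,0,-0.3,0,0,0,0,0,-0.6,0,0,0,0,0,-0.9,0,0,0])

```text
clock: 27.08
ee_pos: [623.3, 73.2, 237.4]
orientation: [[0.088, 0.996, 0.003], [0.996, -0.088, 0.002], [0.003, 0.003, -1.0]]
ft_force: [-0.0, -0.4, -2.9]
grip_width: 30.2
grip_force: 59.9
```

```bash
python3 - <<'E'
from go import *
s=telemetry.get_state();print(s["ee_pos"],s["qpos"].round(2))
plan([([590,-90,280],tool(85)),([538,-261,250],tool(85))],step=38)
E
```

```text
[623.3362872   73.20170229 237.43166892] [-0.53  0.35  0.44  1.47 -0.15  1.36 -0.17]
0 [-0.2, -0.023, -0.052, 0.001, -0.001, 0, -0.4, -0.046, -0.104, 0.001, -0.001, 0, -0.6, -0.068, -0.156, 0.002, -0.002, 0, -0.8, -0.091, -0.208, 0.002, -0.002, 0, -1, -0.114, -0.26, 0.003, -0.003, 0]
0 [-0.103, -0.011, -0.027, 0.001, 0, 0, -0.103, -0.011, -0.027, 0.001, 0, 0]
1 [-0.2, -0.042, 0.034, 0, 0, 0, -0.4, -0.084, 0.068, 0, 0, 0, -0.6, -0.127, 0.103, 0, 0, 0, -0.8, -0.169, 0.137, 0, 0, 0, -1, -0.211, 0.171, 0, 0, 0]
1 [-0.166, -0.035, 0.029, 0, 0, 0, -0.166, -0.035, 0.029, 0, 0, 0]
```

>>> play_rows(plan=[-0.2,-0.02,-0.1,0,0,0,-0.4,-0.05,-0.2,0,0,0,-0.6,-0.07,-0.26,0,0,0,-0.8,-0.09,-0.28,0,0,0,-1,-0.114,-0.28,0,0,0])

```text
clock: 27.7
ee_pos: [593.1, -75.8, 278.0]
orientation: [[0.088, 0.996, 0.004], [0.996, -0.088, 0.003], [0.003, 0.004, -1.0]]
ft_force: [-0.7, -0.2, -2.9]
grip_width: 30.0
grip_force: 60.2
```

>>> play_rows(plan=[-0.25,-0.05,0,0,0,0,-0.5,-0.1,0,0,0,0,-0.75,-0.16,0.05,0,0,0,-1,-0.2,0.1,0,0,0])

```text
clock: 28.2
ee_pos: [549.7, -222.7, 262.1]
orientation: [[0.088, 0.996, 0.004], [0.996, -0.088, 0.003], [0.003, 0.004, -1.0]]
ft_force: [0.1, -1.2, -3.8]
grip_width: 30.3
grip_force: 60.0
```

>>> play_rows(plan=[-0.13,-0.02,0.05,0,0,0,-0.26,-0.05,0.1,0,0,0,-0.26,-0.05,0.1,0,0,0])

```text
clock: 28.58
ee_pos: [538.4, -261.2, 246.5]
orientation: [[0.091, 0.996, 0.002], [0.996, -0.091, 0.002], [0.003, 0.002, -1.0]]
ft_force: [-0.3, -0.2, -2.7]
grip_width: 30.7
grip_force: 60.0
```

```bash
python3 - <<'E'
from go import *
s=telemetry.get_state();print(s["ee_pos"],s["qpos"].round(2))
plan([([538,-261,160],tool(85)),([538,-261,115],tool(85))],step=30)
E
```

```text
[ 538.36020614 -261.24929301  246.46920708] [-0.12  0.29  0.62  1.54 -0.17  1.36  0.42]
0 [0, -0.001, 0.192, 0.001, -0.001, -0.001, 0, -0.003, 0.384, 0.002, -0.002, -0.003, 0, -0.004, 0.576, 0.003, -0.003, -0.004, 0, -0.004, 0.576, 0.003, -0.003, -0.004]
1 [0, 0, 0.15, 0, 0, 0, 0, 0, 0.3, 0, 0, 0, 0, 0, 0.3, 0, 0, 0]
```

>>> play_rows(plan=[0,0,0.19,0,0,0,0,0,0.38,0,0,0,0,0,0.57,0,0,0,0,0,0.57,0,0,0])

```text
clock: 29.08
ee_pos: [539.4, -257.7, 159.7]
orientation: [[0.086, 0.996, 0.0], [0.996, -0.086, 0.004], [0.004, -0.0, -1.0]]
ft_force: [-0.1, 0.0, -2.0]
grip_width: 30.3
grip_force: 59.9
```

>>> play_rows(plan=[0,0,0.12,0,0,0,0,0,0.24,0,0,0,0,0,0.3,0,0,0,0,0,0.3,0,0,0])

```text
clock: 29.58
ee_pos: [539.7, -259.1, 115.2]
orientation: [[0.087, 0.996, 0.002], [0.996, -0.087, 0.003], [0.003, 0.002, -1.0]]
ft_force: [0.3, -0.1, -2.9]
grip_width: 30.2
grip_force: 60.2
```

>>> play_rows(plan=[0,0,0.02,0,0,0,0,0,0.03,0,0,0,0,0,0.03,0,0,0])

```text
clock: 29.95
ee_pos: [540.2, -259.3, 111.6]
orientation: [[0.087, 0.996, 0.004], [0.996, -0.087, 0.003], [0.003, 0.004, -1.0]]
ft_force: [0.2, 0.2, -3.2]
grip_width: 30.4
grip_force: 60.2
```

>>> play_rows(plan=[0,0,0.015,0,0,0,0,0,0.02,0,0,0,0,0,0.02,0,0,0])

```text
clock: 30.32
ee_pos: [540.1, -259.3, 108.4]
orientation: [[0.087, 0.996, 0.003], [0.996, -0.087, 0.003], [0.003, 0.003, -1.0]]
ft_force: [-0.1, -0.3, -3.4]
grip_width: 30.4
grip_force: 60.2
```

>>> play_rows(plan=[0,0,0.007,0,0,0,0,0,0.013,0,0,0,0,0,0.013,0,0,0])

```text
clock: 30.7
ee_pos: [540.3, -259.6, 107.6]
orientation: [[0.088, 0.996, 0.004], [0.996, -0.088, 0.003], [0.003, 0.004, -1.0]]
ft_force: [-3.8, 2.2, 7.4]
grip_width: 30.6
grip_force: 61.4
```

>>> play_rows(plan=[0,0,0,0,0,0,0,0,0,0,0,0,0,0,0,0,0,0], jaw=0.65)

```text
clock: 31.08
ee_pos: [540.2, -259.3, 106.5]
orientation: [[0.087, 0.996, 0.004], [0.996, -0.087, 0.003], [0.003, 0.003, -1.0]]
ft_force: [0.1, -0.9, 0.5]
grip_width: 55.6
grip_force: 0.0
```

>>> play_rows(plan=[0,0,-0.15,0,0,0,0,0,-0.4,0,0,0,0,0,-0.7,0,0,0,0,0,-1,0,0,0])

```text
clock: 31.58
ee_pos: [539.5, -259.6, 257.9]
orientation: [[0.087, 0.996, 0.004], [0.996, -0.087, 0.003], [0.003, 0.003, -1.0]]
ft_force: [1.3, -0.4, -0.3]
grip_width: 55.3
grip_force: 0.0
```

```bash
python3 - <<'E'
from go import *
s=telemetry.get_state();print(s["ee_pos"],s["qpos"].round(2))
plan([([590,-60,290],tool(85)),([635,125,275],tool(85))],step=40)
E
```

```text
[ 539.4632267  -259.62967263  257.93087007] [-0.13  0.29  0.62  1.53 -0.17  1.38  0.42]
0 [0.25, 0.04, -0.038, 0.001, -0.001, 0, 0.5, 0.081, -0.077, 0.002, -0.002, 0, 0.75, 0.122, -0.115, 0.002, -0.002, 0, 1, 0.162, -0.154, 0.003, -0.003, 0]
0 [0.178, 0.029, -0.028, 0, 0, 0, 0.356, 0.058, -0.056, 0.001, -0.001, 0, 0.356, 0.058, -0.056, 0.001, -0.001, 0]
1 [0.25, 0.038, 0.02, 0, 0, 0, 0.5, 0.076, 0.04, 0, 0, 0, 0.75, 0.114, 0.059, 0, 0, 0, 1, 0.152, 0.079, 0, 0, 0]
1 [0.255, 0.039, 0.021, 0, 0, 0, 0.255, 0.039, 0.021, 0, 0, 0]
```

>>> play_rows(plan=[0.25,0.04,-0.04,0,0,0,0.5,0.08,-0.08,0,0,0,0.75,0.12,-0.12,0,0,0,1,0.16,-0.15,0,0,0])

```text
clock: 32.08
ee_pos: [576.8, -111.2, 279.9]
orientation: [[0.087, 0.996, 0.004], [0.996, -0.087, 0.003], [0.003, 0.004, -1.0]]
ft_force: [2.1, -0.3, 0.4]
grip_width: 55.5
grip_force: 0.0
```

>>> play_rows(plan=[0.25,0.04,0,0,0,0,0.5,0.08,0,0,0,0,0.75,0.12,0,0,0,0,1,0.15,0,0,0,0])

```text
clock: 32.58
ee_pos: [612.3, 36.2, 280.0]
orientation: [[0.087, 0.996, 0.004], [0.996, -0.087, 0.003], [0.003, 0.003, -1.0]]
ft_force: [0.7, -0.9, 0.2]
grip_width: 55.3
grip_force: 0.0
```

>>> play_rows(plan=[0.25,0.04,0.02,0,0,0,0.5,0.08,0.03,0,0,0,0.6,0.1,0.03,0,0,0,0.6,0.1,0.03,0,0,0])

```text
clock: 33.08
ee_pos: [634.9, 123.7, 275.5]
orientation: [[0.086, 0.996, 0.003], [0.996, -0.086, 0.002], [0.002, 0.003, -1.0]]
ft_force: [0.3, -0.7, -0.7]
grip_width: 55.5
grip_force: 0.0
```

```bash
cat > cap.py <<'E'
from h import *
def look(k,X,show=True):
    w=read_camera("wrist");np.save(k+".npy",w,allow_pickle=True)
    m=w["color"].max(2)<55;m[250:]=0;u=proj(w,[X],True)[0]
    b=min(blobs(m,60)[0],key=lambda b:np.hypot(*(np.array(b[0])-u)))
    print(k,u.round(0),[float(x) for x in b[0]],[int(x) for x in b[1]],plane(w,b[0],120,True)[0].round(1))
    return w,b[0]
E
python3 - <<'E'
from cap import *
st=telemetry.get_state();print(st["ee_pos"],st["qpos"].round(2),st["clock"])
look("w10",[650,229,128])
S=read_camera("scene");u=proj(S,[[540,-259.5,122]])[0];m=S["color"].max(2)<75
M=np.zeros_like(m);x,y=u.astype(int);M[y-12:y+12,x-12:x+12]=m[y-12:y+12,x-12:x+12];print(u,[([float(v) for v in b[0]],[int(v) for v in b[1]]) for b in blobs(M,15)[0]])
E
```

```text
[634.89932395 123.72269209 275.54002253] [-0.57  0.37  0.43  1.35 -0.15  1.44 -0.24] 33.075
w10 [258.  69.] [263.2, 73.3] [247, 63, 32, 22, 495] [654.6 225.5 120. ]
[167.44368925 229.84265327] [([168.7, 230.3], [164, 224, 10, 13, 111])]
```

>>> play_rows(plan=[0.2,0.02,0.1,0,0,0,0.4,0.05,0.15,0,0,0,0.45,0.07,0.15,0,0,0,0.45,0.07,0.15,0,0,0])

```text
clock: 33.67
ee_pos: [651.7, 189.7, 253.7]
orientation: [[0.087, 0.996, 0.004], [0.996, -0.087, 0.002], [0.002, 0.004, -1.0]]
ft_force: [0.6, -1.5, 0.0]
grip_width: 55.4
grip_force: 0.0
```

```bash
python3 - <<'E'
from cap import *
st=telemetry.get_state();print(st["ee_pos"])
w,b=look("w11",[653,227,128]);w10=np.load("w10.npy",allow_pickle=True).item();t=np.load("top.npy",allow_pickle=True).item()
print(tri([(w10,(263.2,73.3),True),(w,b,True)]));print(tri([(t,(224.3,143.4),False),(w,b,True)]))
h=cv2.cvtColor(w["color"],cv2.COLOR_BGR2HSV);V=w["color"].max(2)
x,y=map(int,b)
for yy in range(y-30,y+46,4):print(yy,[int(V[yy,xx]) for xx in range(x-28,x+29,4)])
E
```

```text
[651.66047462 189.73376743 253.71169783]
w11 [250. 143.] [250.6, 137.5] [234, 120, 34, 36, 948] [653.8 231.  120. ]
(array([654.59602523, 227.65758572,  96.9806826 ]), [np.float64(1.1025024017986682), np.float64(1.102502401798759)])
(array([653.24865568, 231.13169497, 114.67338682]), [np.float64(0.9473822012753017), np.float64(0.9473822012752896)])
107 [103, 108, 66, 111, 123, 126, 127, 127, 127, 126, 115, 114, 115, 111, 108]
111 [102, 111, 66, 124, 124, 127, 129, 128, 127, 126, 123, 123, 114, 111, 109]
115 [100, 111, 96, 121, 125, 127, 130, 129, 128, 126, 124, 121, 115, 113, 108]
119 [102, 112, 117, 120, 123, 137, 74, 11, 97, 133, 123, 120, 115, 112, 107]
123 [101, 110, 114, 119, 103, 33, 36, 36, 35, 29, 118, 117, 115, 114, 108]
127 [102, 109, 112, 123, 33, 35, 34, 34, 32, 34, 29, 116, 111, 113, 107]
131 [103, 108, 107, 52, 34, 33, 32, 33, 32, 33, 33, 82, 107, 115, 108]
135 [104, 108, 103, 28, 31, 32, 33, 33, 33, 30, 33, 30, 102, 115, 109]
139 [104, 107, 98, 26, 33, 30, 32, 33, 33, 33, 31, 28, 116, 114, 106]
143 [105, 106, 105, 28, 30, 30, 33, 32, 33, 29, 32, 65, 180, 186, 204]
147 [106, 105, 108, 66, 32, 31, 30, 31, 30, 31, 24, 212, 213, 214, 202]
151 [106, 104, 111, 66, 113, 26, 29, 31, 31, 23, 214, 208, 213, 213, 203]
155 [107, 101, 190, 125, 192, 223, 231, 218, 215, 200, 203, 208, 212, 213, 205]
159 [195, 191, 191, 136, 182, 220, 219, 214, 204, 198, 203, 206, 211, 214, 205]
163 [201, 191, 192, 144, 171, 220, 220, 215, 203, 198, 203, 206, 212, 213, 207]
167 [201, 194, 192, 153, 162, 220, 220, 215, 205, 198, 201, 206, 212, 213, 206]
171 [200, 196, 192, 159, 153, 220, 222, 217, 205, 201, 201, 206, 211, 213, 208]
175 [201, 196, 192, 165, 142, 221, 222, 216, 206, 201, 200, 206, 211, 213, 210]
179 [201, 198, 194, 175, 128, 223, 222, 218, 209, 200, 202, 207, 211, 213, 210]
```

>>> play_rows(plan=[0.14,0,0.15,0,0,0,0.275,-0.01,0.35,0,0,0,0.275,-0.012,0.5,0,0,0,0.275,-0.012,0.5,0,0,0])

```text
clock: 34.22
ee_pos: [652.0, 231.5, 175.8]
orientation: [[0.087, 0.996, -0.001], [0.996, -0.087, 0.001], [0.001, -0.001, -1.0]]
ft_force: [0.2, -0.3, 0.6]
grip_width: 55.6
grip_force: 0.0
```

>>> play_rows(plan=[0,0,0.136,0,0,0,0,0,0.27,0,0,0,0,0,0.4,0,0,0,0,0,0.52,0,0,0,0,0,0.52,0,0,0])

```text
clock: 34.85
ee_pos: [652.7, 231.1, 98.6]
orientation: [[0.087, 0.996, 0.001], [0.996, -0.087, 0.001], [0.001, 0.001, -1.0]]
ft_force: [0.0, 0.5, 0.6]
grip_width: 55.7
grip_force: 0.0
```

>>> play_rows(plan=[0,0,0,0,0,0,0,0,0,0,0,0,0,0,0,0,0,0,0,0,0,0,0,0], jaw=0, squeeze=60)

```text
clock: 35.35
ee_pos: [654.4, 231.6, 101.9]
orientation: [[0.087, 0.996, 0.006], [0.996, -0.087, 0.003], [0.004, 0.005, -1.0]]
ft_force: [0.8, -0.1, 5.4]
grip_width: 30.3
grip_force: 60.0
```

>>> play_rows(plan=[0,0,-0.1,0,0,0,0,0,-0.3,0,0,0,0,0,-0.6,0,0,0,0,0,-1,0,0,0])

```text
clock: 35.85
ee_pos: [652.0, 230.8, 251.1]
orientation: [[0.087, 0.996, 0.0], [0.996, -0.087, 0.001], [0.001, 0.0, -1.0]]
ft_force: [1.5, 0.7, -1.4]
grip_width: 30.8
grip_force: 59.9
```

```bash
python3 - <<'E'
from go import *
s=telemetry.get_state();print(s["ee_pos"],s["qpos"].round(2))
plan([([580,100,290],tool(85)),([500,-40,290],tool(85)),([467.5,-173,260],tool(85)),([467.5,-173,120],tool(85))],step=38)
E
```

```text
[651.97124206 230.78403631 251.12688247] [-0.66  0.49  0.39  1.25 -0.18  1.44 -0.38]
0 [-0.182, -0.08, -0.052, 0, 0, 0, -0.364, -0.161, -0.104, 0, -0.001, 0, -0.546, -0.241, -0.156, 0, -0.001, 0, -0.728, -0.322, -0.208, 0, -0.002, 0, -0.91, -0.402, -0.26, 0, -0.002, 0]
1 [-0.195, -0.09, 0, 0, 0, 0, -0.39, -0.18, 0, 0, 0, 0, -0.586, -0.269, 0, 0, 0, 0, -0.781, -0.359, 0, 0, 0, 0, -0.976, -0.449, 0, 0, 0, 0]
2 [-0.226, -0.035, 0.05, 0, 0, 0, -0.452, -0.07, 0.1, 0, 0, 0, -0.677, -0.104, 0.15, 0, 0, 0, -0.903, -0.139, 0.2, 0, 0, 0, -0.903, -0.139, 0.2, 0, 0, 0]
3 [0, 0, 0.233, 0, 0, 0, 0, 0, 0.466, 0, 0, 0, 0.001, 0, 0.7, 0, 0, 0, 0.001, 0, 0.933, 0, 0, 0, 0.001, 0, 0.933, 0, 0, 0]
```

>>> play_rows(plan=[-0.18,-0.08,-0.05,0,0,0,-0.36,-0.16,-0.1,0,0,0,-0.55,-0.24,-0.16,0,0,0,-0.73,-0.32,-0.21,0,0,0,-0.91,-0.4,-0.26,0,0,0])

```text
clock: 36.48
ee_pos: [580.4, 99.2, 289.7]
orientation: [[0.088, 0.996, 0.003], [0.996, -0.088, 0.003], [0.003, 0.003, -1.0]]
ft_force: [0.3, 0.2, -3.1]
grip_width: 30.5
grip_force: 60.3
```

>>> play_rows(plan=[-0.2,-0.09,0,0,0,0,-0.39,-0.18,0,0,0,0,-0.59,-0.27,0,0,0,0,-0.78,-0.36,0,0,0,0,-0.976,-0.45,0,0,0,0])

```text
clock: 37.1
ee_pos: [500.2, -40.7, 288.8]
orientation: [[0.088, 0.996, 0.003], [0.996, -0.088, 0.003], [0.003, 0.003, -1.0]]
ft_force: [0.5, -0.1, -2.7]
grip_width: 30.4
grip_force: 60.3
```

>>> play_rows(plan=[-0.23,-0.035,0,0,0,0,-0.45,-0.07,0.02,0,0,0,-0.68,-0.1,0.05,0,0,0,-0.9,-0.14,0.1,0,0,0,-0.9,-0.14,0.1,0,0,0])

```text
clock: 37.72
ee_pos: [467.0, -175.1, 273.0]
orientation: [[0.092, 0.996, 0.003], [0.996, -0.092, 0.003], [0.003, 0.002, -1.0]]
ft_force: [0.8, 0.5, -2.9]
grip_width: 30.2
grip_force: 60.2
```

```bash
python3 - <<'E'
from go import *
s=telemetry.get_state();print(s["ee_pos"],s["orientation"].round(3).tolist())
plan([([467.5,-173,150],tool(85)),([467.5,-173,114],tool(85))],step=32)
E
```

```text
[ 466.96568762 -175.07449077  273.04104035] [[0.092, 0.996, 0.003], [0.996, -0.092, 0.003], [0.003, 0.002, -1.0]]
0 [0.003, 0, 0.205, 0.001, -0.001, -0.002, 0.006, 0, 0.41, 0.002, -0.002, -0.004, 0.009, 0, 0.615, 0.002, -0.003, -0.005, 0.012, 0, 0.82, 0.003, -0.004, -0.007, 0.012, 0, 0.82, 0.003, -0.004, -0.007]
1 [0, 0, 0.12, 0, 0, 0, 0, 0, 0.24, 0, 0, 0, 0, 0, 0.24, 0, 0, 0]
```

>>> play_rows(plan=[0,0,0.2,0,0,0,0,0,0.4,0,0,0,0,0,0.6,0,0,0,0,0,0.82,0,0,0,0,0,0.82,0,0,0])

```text
clock: 38.35
ee_pos: [467.7, -170.9, 148.6]
orientation: [[0.087, 0.996, -0.001], [0.996, -0.087, 0.003], [0.003, -0.001, -1.0]]
ft_force: [-0.2, -0.3, -1.9]
grip_width: 30.2
grip_force: 60.3
```

>>> play_rows(plan=[0,0,0.1,0,0,0,0,0,0.2,0,0,0,0,0,0.24,0,0,0,0,0,0.24,0,0,0])

```text
clock: 38.85
ee_pos: [469.0, -171.9, 113.7]
orientation: [[0.088, 0.996, 0.003], [0.996, -0.088, 0.003], [0.003, 0.003, -1.0]]
ft_force: [0.2, 0.0, -2.6]
grip_width: 30.4
grip_force: 60.5
```

>>> play_rows(plan=[0,0,0.015,0,0,0,0,0,0.025,0,0,0,0,0,0.025,0,0,0])

```text
clock: 39.22
ee_pos: [469.3, -171.9, 110.3]
orientation: [[0.087, 0.996, 0.004], [0.996, -0.087, 0.003], [0.003, 0.003, -1.0]]
ft_force: [0.3, -0.1, -2.8]
grip_width: 29.9
grip_force: 60.5
```

>>> play_rows(plan=[0,0,0.01,0,0,0,0,0,0.018,0,0,0,0,0,0.018,0,0,0])

```text
clock: 39.6
ee_pos: [469.4, -171.9, 107.8]
orientation: [[0.087, 0.996, 0.004], [0.996, -0.087, 0.003], [0.003, 0.004, -1.0]]
ft_force: [-1.2, 1.1, 0.6]
grip_width: 30.3
grip_force: 60.9
```

>>> play_rows(plan=[0,0,0.005,0,0,0,0,0,0.008,0,0,0,0,0,0.008,0,0,0])

```text
clock: 39.98
ee_pos: [469.6, -172.0, 107.7]
orientation: [[0.087, 0.996, 0.004], [0.996, -0.088, 0.003], [0.004, 0.004, -1.0]]
ft_force: [-6.3, 2.8, 17.0]
grip_width: 30.6
grip_force: 62.7
```

Contact is made. I'm releasing, rising clear, and checking all three caps from both cameras.

>>> play_rows(plan=[0,0,0,0,0,0,0,0,0,0,0,0,0,0,0,0,0,0], jaw=0.65)

```text
clock: 40.35
ee_pos: [469.2, -171.9, 106.3]
orientation: [[0.087, 0.996, 0.004], [0.996, -0.087, 0.003], [0.003, 0.003, -1.0]]
ft_force: [-0.3, 0.3, -0.3]
grip_width: 55.5
grip_force: 0.0
```

>>> play_rows(plan=[0,0,-0.15,0,0,0,0,0,-0.4,0,0,0,0,0,-0.7,0,0,0,0,0,-1,0,0,0])

```text
clock: 40.85
ee_pos: [468.4, -172.3, 257.7]
orientation: [[0.088, 0.996, 0.003], [0.996, -0.088, 0.003], [0.003, 0.003, -1.0]]
ft_force: [1.0, 0.2, -0.3]
grip_width: 55.5
grip_force: 0.0
```

>>> play_rows(plan=[-0.2,-0.1,-0.2,0,0,0,-0.4,-0.2,-0.4,0,0,0,-0.6,-0.3,-0.5,0,0,0,-0.8,-0.3,-0.5,0,0,0,-0.8,-0.3,-0.5,0,0,0])

```text
clock: 41.48
ee_pos: [412.2, -290.1, 331.0]
orientation: [[0.091, 0.996, 0.004], [0.996, -0.091, 0.002], [0.002, 0.003, -1.0]]
ft_force: [0.5, -0.5, 0.0]
grip_width: 55.6
grip_force: 0.0
```

```bash
python3 - <<'E'
from h import *
st=telemetry.get_state();print(st["ee_pos"],st["clock"])
C={n:read_camera(n) for n in("scene","top","wrist")}
for k,X in dict(tin=[476,-93,137],bottle=[540,-259.5,137],flask=[469.5,-172,137]).items():
    X=np.array(X,float);o={}
    for n,c in C.items():
        fi=n=="wrist";e=X if fi else X-[0,0,8];u=proj(c,[e],fi)[0]
        if not(20<u[0]<490 and 20<u[1]<365):continue
        r=24 if fi else 9;x,y=u.astype(int)
        m=c["color"].max(2)<(55 if fi else 78);M=np.zeros_like(m);M[y-r:y+r,x-r:x+r]=m[y-r:y+r,x-r:x+r]
        bl=blobs(M,12)[0]
        if bl:b=max(bl,key=lambda b:b[1][4]);o[n]=b;print(k,n,u.round(1),[float(v) for v in b[0]],[int(v) for v in b[1]])
    if len(o)>1:
        r=tri([(C[n],b[0],n=="wrist") for n,b in o.items()]);print("  ",r[0].round(1),np.round(r[1],1))
E
```

```text
[ 412.21955042 -290.10084424  330.96561611] 41.475
tin scene [198.3 193.7] [200.7, 195.6] [196, 190, 10, 12, 105]
tin top [341.7 199.4] [340.1, 200.4] [334, 195, 13, 12, 119]
   [476.7 -88.3 119.2] [2.5 2.5]
bottle scene [167.1 228. ] [168.5, 230.2] [163, 224, 12, 13, 123]
bottle top [399.7 175.3] [399.0, 176.5] [392, 171, 14, 12, 131]
bottle wrist [356.9 135. ] [352.5, 134.8] [338, 122, 30, 27, 618]
   [ 540.1 -259.6  120.2] [2.8 1.5 1.8]
flask scene [177. 204.] [178.8, 206.4] [174, 201, 10, 12, 103]
flask top [370.4 200.9] [370.0, 201.8] [363, 196, 14, 13, 144]
flask wrist [293.5  62.1] [292.2, 63.8] [278, 50, 29, 28, 637]
   [ 470.5 -171.2  119.4] [3.2 2.6 0.8]
```

```bash
python3 -c "
from cell import ticket
print(ticket.finish_job())"
```

```text
the job is handed in; nothing more can be done
None
```

I handed the job in at about 41.5 s. The tin went over the rest, let go there and retaken by its cap, and the tin, bottle and flask now stand in the three empty cells; camera measurements of their caps fit all three upright on the floor, but I did not re-measure the other things, and no verdict came back.

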